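# Close up the modular dental unit on its ledge

### The job

The modular dental unit on the narrow raised ledge has come apart, and a small metal pot has strayed into it. Stand the pot in the shallow round white dish, slide the dial module along the ledge until it is flush against the control unit, and fetch the button module from the table, stand it on the ledge and butt it flush against the free side of the dial module, so that all three stand upright in one closed row, fronts level and facing the same way as the control unit's front. Leave everything else where it is.

Things in the scene. Friction and masses are not known exactly. Their poses are not given: they have to be found in the camera images.
- ledge: Fixed bare-metal ledge on two feet, 40 mm deep (x), 400 mm long (y), its flat top 60 mm above the table. Origin on the table under its centre; z up, y along its length, -x is its front (robot) side. Place and yaw vary.
- control_unit: Fixed light-grey box standing at one end of the ledge (at either end, y = +135 or -135 mm in the ledge's frame): 54 mm deep (x), 90 mm wide (y, along the ledge), 72 mm high, two metal knobs on its front face (-x), black vent slits on top. Origin: centre of its underside, on the ledge's top; axes parallel to the ledge's. It overhangs the ledge by 7 mm in front and behind.
- end_jar: Fixed glass jar with a steel lid, 60 mm in diameter, 72 mm high, at the other end of the ledge from the control unit (270 mm between centres). Origin: centre of its underside, on the ledge's top. There are 195 mm between it and the control unit for the two modules.
- dial_module: Loose light-grey box with one round black dial (32 mm in diameter, 3 mm high) on top: 54 mm deep (x), 56 mm wide (y), 80 mm high, 0.25 to 0.5 kg. Stands on the ledge between control unit and jar, a little askew, with a gap on both sides. Origin: centre of its underside; z up, front face -x.
- dial_module_front (a point): Centre of the dial module's front face: 27 mm to -x of its origin, 40 mm up.
- button_module: Loose light-grey box with two black bar-shaped buttons (10 by 26 mm, 2.5 mm high, one behind the other) on top: 54 mm deep (x), 46 mm wide (y), 80 mm high, 0.2 to 0.42 kg. Stands upright on the table between robot and ledge, at any of three places among the clutter, yaw up to 1.2 rad either way. Origin: centre of its underside; z up, front face -x.
- button_module_front (a point): Centre of the button module's front face: 27 mm to -x of its origin, 40 mm up.
- bottle: Bystander: loose amber bottle, 54 mm in diameter, 130 mm high, on the table before the ledge. Origin: centre of its underside.
- dish: Loose shallow round white enamel dish, 100 mm in diameter at the rim (92 mm at the foot), 20 mm high, wall and floor 3 mm thick, on the table before the ledge, at any of three places. Origin: centre of its underside.
- bur_pot: Loose upright metal pot, a closed cylinder 26 mm in diameter, 60 mm high, 0.09 kg, standing on the ledge beside the dial module: on some starts between it and the control unit, on others between it and the jar. Origin: centre of its underside.
- tape: Bystander: loose white roll, 44 mm in diameter, 18 mm high, lying flat before the ledge. Origin: centre of its underside.
- tin: Bystander: loose round metal tin, 42 mm in diameter, 28 mm high, before the ledge. Origin: centre of its underside.
- flask: Bystander: loose white jar, 60 mm in diameter, 100 mm high, behind the ledge. Origin: centre of its underside.
- brush: Bystander: loose white brush, 160 mm long, lying behind the ledge. Origin on its underside, its x axis along its length.
Things that resemble listed ones, but are neither listed nor needed, are in the scene too. Leave any green or red look-alike of the bur_pot alone.

How it is judged:
By the outcome, as a careful person would: the job done as asked, in the order asked, and still so for the second after the job is handed in, with the robot touching nothing.
It also fails if it takes over 67 s, if anything falls off the work surface, if the arm or the gripper's body presses on something with over 40 N, if the wrist force passes 120 N, or if a joint passes its speed limit or range.

### The arm

A 6-joint arm with a two-finger parallel gripper is mounted at the origin on the work surface. World frame = base frame: x ahead of the robot, y to its left, z up, the work surface at z = 0. Lengths are in m, angles in rad, forces in N, time in s.
With the tool pointing down it reaches from about 0.275 to 0.85 m from the base axis. Payload 5.2 kg.
Tool frame: the origin (TCP) lies at the very end of the fingers, on their centre line; the grasp point (between the pads) lies ctrl.hold_point_z behind it (ctrl.hold_point_z is the distance from the TCP to the grasp point, in m); z points along the fingers, y is the line along which they close (so a half turn about z gives the same grasp; the last joint's range is limited). The gripper opens to 85 mm and grips with 20 to 120 N. Pads are 22 mm wide; open, the fingers measure 114 mm over their backs; the gripper's body (76 mm by 85 mm) begins 54 mm behind the grasp point. The pads swing forward as they close: fully open they stand 13 mm farther back than shut.
Start: joints at [1.004, 0.259, 1.535, -0, 1.348, -0.203], TCP at [0.196, 0.514, 0.231] pointing down, gripper open.
Joint ranges: [-3.14, 3.14], [-0.91, 2.08], [0.19, 2.58], [-1.22, 4.36], [0.22, 2.71], [-3.12, 3.12]. Speed limits (rad/s): [2.57, 2.57, 3.14, 3.14, 3.14, 3.14].

### API

Orientations are given as a unit quaternion [w, x, y, z].
In Python, from bench import ctrl gives the robot as it stands.
- The arm moves only by the tool drive_tool, never from a script. Its argument "steps" is a list of rows, each an object of numbers: "dx", "dy", "dz": the shift along the world's x, y, z in cm; "wx", "wy", "wz": the turn, a rotation vector about the world's x, y, z in rad. A call has 1 to 12 rows; each row shifts and turns the commanded pose from where the row before left it; what a row does not reach is not made up. A row lasts 1/10 s, in which the tool goes at most 50 mm and 8.59 degrees, less where a joint would pass 70% of its speed; a pose out of reach is approached as far as the arm can. A call is refused whole if a number of a shift passes 5 or a number of a turn 0.15, either way. A call with a gripper value outside its range is refused whole. "gripper" is the closure, from -1 (fully open) to 1 (shut), set as the call begins (left out, the last holds). The fingers move at their own pace and stop on an object; "newtons" is the grip in N (left out, the last holds). Time passes only in rows, so rows that do not move let the fingers close. It gives the time, the measured TCP pose, the force, the opening and the grip force at its end, in the units of the state.
- ctrl.get_state(): the state, without advancing time (a new reading comes with each control period).
- ctrl.camera(name): name is "side" or "top" or "wrist"; returns (picture, depth): 480x640x3 uint8, blue, green, red; 480x640 float32, m along the optical axis (not along the pixel's ray), 0 where there is no reading.
- ctrl.camera_params(name): a dict with "fx", "fy", "cx", "cy" (pixels), "k1" (the pictures are not rectified: a ray, as slopes to the right and down, at radius r is drawn at 1 + k1 r^2 times it, then the intrinsics apply), "rvec" (rotation vector, rad) and "tvec" (3), from world to camera coordinates, as OpenCV has them. Camera axes: x right, y down, z forward; pixel columns grow to the right and rows downward; lengths in m; the calibration is good to about 2 mm. A picture is of the moment at which its call begins: read the wrist's pose just before it. camera_params takes no time and is no camera call; for the wrist camera it gives the pose at the moment of the call.
- ctrl.job_done(): hands the job in; it is judged then, once.
The state is a dict: "t": time; "joint_pos": joint angles; "qd": joint speeds; "effort": joint torques, N m; "position": TCP position; "eef_rot": TCP orientation; "ft_force": force on the tool from outside, world axes, zero at the start; "moment": the same for the moment, N m; "gripper_width": opening from 0.0 (shut) to 1.0 (fully open); "grasp_force": force on a finger pad.
Only numpy, scipy, OpenCV 4.12 (cv2) and the standard library are available. Lean on these libraries where they do the work, as an engineer would, in place of code of your own. Each camera call takes 0.05 s, during which the arm holds its last target. There are 200 camera calls.

## Working session

There is one attempt and no reset: what is moved stays moved. The work goes in short steps, Python scripts to look and compute and a tool call to move; the robot and the scene stay as the last step left them, time stands still between calls to the robot, and variables do not carry over. Pictures are saved under pics/ and viewed, at most 10 in all, crops included, and the job is handed in when it is done.

Besides the shell and the picture viewer there is one more tool, called after "Call:" by a JSON object that holds its "name" and its "arguments", one argument or row to a line. drive_tool: Moves the arm, as the interface text tells. Its arguments: {"type":"object","properties":{"steps":{"type":"array","items":{"type":"object","properties":{"dx":{"type":"number"},"dy":{"type":"number"},"dz":{"type":"number"},"wx":{"type":"number"},"wy":{"type":"number"},"wz":{"type":"number"}}}},"gripper":{"type":"number"},"newtons":{"type":"number"}},"required":["steps"]}

```bash
mkdir -p pics
cat > h.py <<'E'
import numpy as np, cv2
from bench import ctrl
def snap(n):
    p=ctrl.camera_params(n); im,d=ctrl.camera(n); np.savez(f'/tmp/{n}.npz',im=im,d=d,**{k:np.array(v) for k,v in p.items()}); return im,d,p
def load(n):
    z=np.load(f'/tmp/{n}.npz'); return z['im'],z['d'],z
def ray(p,u,v):
    xd=(np.asarray(u,float)-p['cx'])/p['fx']; yd=(np.asarray(v,float)-p['cy'])/p['fy']
    x,y=xd.copy(),yd.copy()
    for _ in range(20):
        s=1+float(p['k1'])*(x*x+y*y); x=xd/s; y=yd/s
    return np.stack([x,y,np.ones_like(x)],-1)
def cam(p):
    R=cv2.Rodrigues(np.array(p['rvec'],float))[0]; t=np.array(p['tvec'],float).ravel(); return R,-R.T@t
def onplane(p,u,v,z):
    R,c=cam(p); r=ray(p,u,v)@R; return c+r*((z-c[2])/r[...,2])[...,None]
def cloud(p,d):
    v,u=np.mgrid[0:480,0:640]; R,c=cam(p); P=c+(ray(p,u,v)*d[...,None])@R; P[d<=0]=np.nan; return P
E
python3 - <<'E'
from h import *
for n in ('top','side'):
    im,d,p=snap(n); cv2.imwrite(f'pics/{n}0.png',im); print(n,cam(p)[1],p['fx'],(d>0).mean())
print(ctrl.get_state(),ctrl.hold_point_z)
E
```

```text
top [ 0.49950937 -0.00484906  0.97513008] 577.8811338060503 0.99599609375
side [0.48270498 0.59997761 0.55531094] 469.9734101849785 0.9959700520833333
{'t': 0.1, 'joint_pos': array([ 1.00418189e+00,  2.59275764e-01,  1.53597945e+00, -2.55598890e-05,
        1.34800546e+00, -2.02786430e-01]), 'qd': array([ 5.68704215e-04, -2.61290699e-03, -2.77391858e-03, -5.04615422e-05,
        1.21021028e-03,  2.67730133e-04]), 'effort': array([ 2.79563494e-03, -4.46964562e+01, -2.91250062e+01, -4.10056127e-04,
        6.26720488e-03, -6.75191427e-05]), 'position': array([0.19543647, 0.51359239, 0.23055246]), 'eef_rot': array([-3.01438430e-04,  1.80909476e-01,  9.83499398e-01, -7.77731655e-04]), 'ft_force': array([ 0.56504701, -0.29967715, -0.64503232]), 'moment': array([-0.00321741,  0.04556548,  0.00687162]), 'grasp_force': 0.0, 'gripper_width': 1.0033327863028212} 0.0187
```

View pics/top0.png

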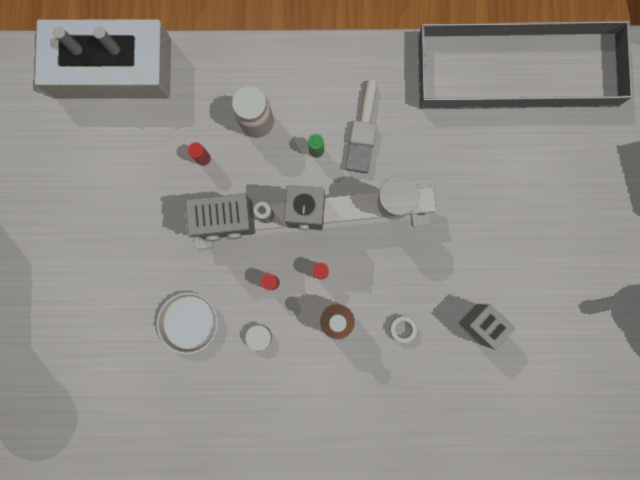

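View pics/side0.png

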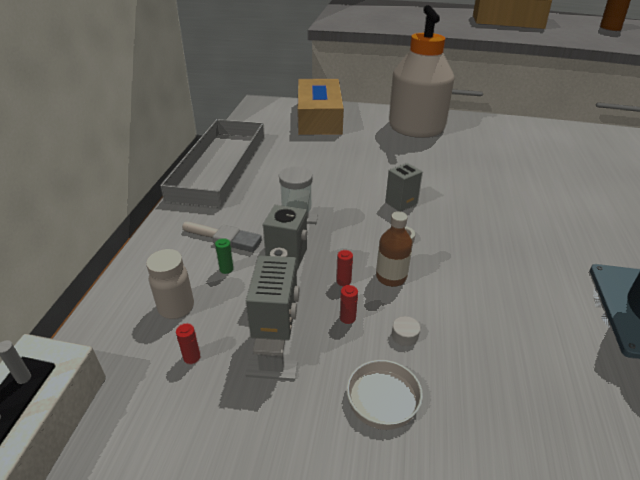

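The top view shows the control unit at (218,216), the metal pot at (262,211) between it and the dial module (304,207), and the jar at (399,196). The dish is at (188,323), the button module at (488,327), and the bottle at (338,322). The tin is at (258,338) and the tape at (404,330).

Pot candidates are the red ones at (199,153), (270,282) and (320,271), the green one at (316,145), and the bare metal one at (262,211). Only the metal one stands on the ledge beside the dial, so it fits.

```bash
cat >> h.py <<'E'
def rect(P,u0,u1,v0,v1,z0,z1):
    m=np.zeros(P.shape[:2],bool); m[v0:v1,u0:u1]=True
    z=P[...,2]; m&=(z>z0)&(z<z1)
    Q=P[m]
    # largest component
    n,l,s,_=cv2.connectedComponentsWithStats(m.astype(np.uint8)); k=1+s[1:,4].argmax(); Q=P[l==k]
    (c,sz,a)=cv2.minAreaRect((Q[:,:2]*1000).astype(np.float32))
    return np.round(c,1),np.round(sz,1),round(a,1),round(float(np.median(Q[:,2]))*1000,1),len(Q)
E
python3 - <<'E'
from h import *
im,d,p=load('top'); P=cloud(p,d)
for n,a in dict(cu=(180,255,185,245,.125,.15),pot=(248,280,195,228,.112,.127),dial=(280,330,180,235,.134,.15),jar=(375,425,170,225,.12,.15),ledge=(325,380,190,230,.055,.066),dish=(150,225,285,360,.012,.03),button=(460,520,300,355,.074,.09),bottle=(315,360,300,345,.1,.15),tin=(240,275,320,355,.02,.04),tape=(385,420,312,348,.012,.03),red1=(258,285,270,298,.05,.1),red2=(310,335,258,285,.05,.1),green=(300,330,130,162,.05,.1),flask=(225,275,80,140,.08,.12)).items(): print(n,*rect(P,*a))
cv2.imwrite('pics/crop.png',cv2.resize(im[170:250,180:320],None,fx=5,fy=5,interpolation=cv2.INTER_CUBIC))
E
```

```text
cu [621.2 160.4] [54.9 90.2] 5.7 131.9 2243
pot [628.6  95.7] [24.9 24.4] 46.5 120.0 236
dial [633.6  32.2] [56.  54.9] 85.5 140.4 1414
jar [ 647.3 -107.2] [58.7 58.4] 53.2 131.9 1287
ledge [641.4 -40.4] [40.5 89.5] 5.6 60.0 1347
dish [457.1 229.2] [99.6 97.4] 89.7 18.7 522
button [ 451.4 -252.2] [55.4 47.3] 45.6 80.4 1121
bottle [461.5 -15.1] [27.4 28.6] 57.9 129.7 279
tin [432.  112.7] [38.7 39.6] 0.4 22.1 422
tape [ 444.1 -124.5] [43.6 42.4] 63.4 17.7 352
red1 [523.5  92.4] [24.6 24.7] 22.8 60.2 209
red2 [541.3   9.8] [23.8 23.9] 89.7 60.2 204
green [748.5  16.9] [24.5 24.8] 86.8 60.1 214
flask [800.6 118.7] [51.3 52.1] 89.1 99.6 958
```

View pics/crop.png

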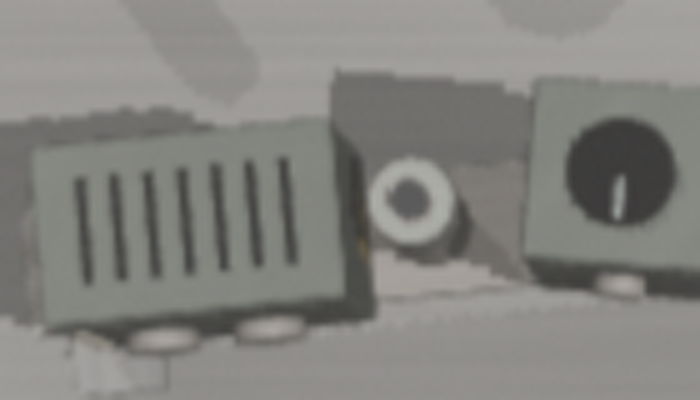

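The crop confirms the bare metal pot at crop (410,200), right beside the control unit; nothing else of that kind is on the ledge. I'll start with the approach.

Call:
{"name": "drive_tool", "arguments": {
  "steps": [
    {"dx": 3.5, "dy": -3.4, "wz": -0.0925},
    {"dx": 3.5, "dy": -3.4, "wz": -0.0925},
    {"dx": 3.5, "dy": -3.4, "wz": -0.0925},
    {"dx": 3.5, "dy": -3.4, "wz": -0.0925},
    {"dx": 3.5, "dy": -3.4, "wz": -0.0925},
    {"dx": 3.5, "dy": -3.4, "wz": -0.0925},
    {"dx": 3.5, "dy": -3.4, "wz": -0.0925},
    {"dx": 3.5, "dy": -3.4, "wz": -0.0925},
    {"dx": 3.5, "dy": -3.4, "wz": -0.0925},
    {"dx": 3.5, "dy": -3.4, "wz": -0.0925},
    {"dx": 3.5, "dy": -3.4, "wz": -0.0925},
    {"dx": 3.5, "dy": -3.4, "wz": -0.0925}
  ],
  "gripper": -1,
  "newtons": 30
}}

```text
invalid input at $.steps[0]: expected keys dx, dy, dz, wx, wy, wz
```

Call:
{"name": "drive_tool", "arguments": {
  "steps": [
    {"dx": 3.5, "dy": -3.4, "dz": 0, "wx": 0, "wy": 0, "wz": -0.0925},
    {"dx": 3.5, "dy": -3.4, "dz": 0, "wx": 0, "wy": 0, "wz": -0.0925},
    {"dx": 3.5, "dy": -3.4, "dz": 0, "wx": 0, "wy": 0, "wz": -0.0925},
    {"dx": 3.5, "dy": -3.4, "dz": 0, "wx": 0, "wy": 0, "wz": -0.0925},
    {"dx": 3.5, "dy": -3.4, "dz": 0, "wx": 0, "wy": 0, "wz": -0.0925},
    {"dx": 3.5, "dy": -3.4, "dz": 0, "wx": 0, "wy": 0, "wz": -0.0925},
    {"dx": 3.5, "dy": -3.4, "dz": 0, "wx": 0, "wy": 0, "wz": -0.0925},
    {"dx": 3.5, "dy": -3.4, "dz": 0, "wx": 0, "wy": 0, "wz": -0.0925},
    {"dx": 3.5, "dy": -3.4, "dz": 0, "wx": 0, "wy": 0, "wz": -0.0925},
    {"dx": 3.5, "dy": -3.4, "dz": 0, "wx": 0, "wy": 0, "wz": -0.0925},
    {"dx": 3.5, "dy": -3.4, "dz": 0, "wx": 0, "wy": 0, "wz": -0.0925},
    {"dx": 1.0, "dy": -1.0, "dz": 0, "wx": 0, "wy": 0, "wz": -0.0925}
  ],
  "gripper": -1,
  "newtons": 30
}}

```text
t: 1.3
position: [0.5936, 0.1258, 0.2303]
eef_rot: [0.001, 0.675, 0.738, -0.0]
ft_force: [-0.2, -0.0, -0.7]
gripper_width: 1.0
grasp_force: 0.0
```

Call:
{"name": "drive_tool", "arguments": {
  "steps": [
    {"dx": 3.7, "dy": -3.2, "dz": -1, "wx": 0, "wy": 0, "wz": 0},
    {"dx": 0, "dy": 0, "dz": -2, "wx": 0, "wy": 0, "wz": 0},
    {"dx": 0, "dy": 0, "dz": 0, "wx": 0, "wy": 0, "wz": 0},
    {"dx": 0, "dy": 0, "dz": 0, "wx": 0, "wy": 0, "wz": 0},
    {"dx": 0, "dy": 0, "dz": 0, "wx": 0, "wy": 0, "wz": 0}
  ]
}}

```text
t: 1.8
position: [0.6275, 0.0988, 0.2023]
eef_rot: [0.0, 0.672, 0.741, 0.0]
ft_force: [0.6, -0.1, 0.4]
gripper_width: 0.995
grasp_force: 0.0
```

Run:
```python
from h import *
s=ctrl.get_state(); im,d,p=snap('wrist'); cv2.imwrite('pics/w1.png',im); P=cloud(p,d)
print(s['position'],s['eef_rot'],s['joint_pos'].round(2),cam(p)[1],(d>0).mean())
for lo,hi in((.112,.127),(.134,.139+.003)):
    m=((P[...,2]>lo)&(P[...,2]<hi)).astype(np.uint8)
    n,l,st,_=cv2.connectedComponentsWithStats(m)
    for k in range(1,n):
        if st[k,4]>300: print(lo,st[k],[np.round(x,1) for x in cv2.minAreaRect((P[l==k][:,:2]*1000).astype(np.float32))])
```

```text
[0.62751731 0.09882844 0.20232708] [2.97804451e-04 6.71615193e-01 7.40899994e-01 3.78173777e-04] [-0.02  0.43  1.36  0.    1.35 -0.12] [0.62189444 0.16538012 0.3443568 ] 0.9960774739583333
0.112 [ 299  228   41   42 1336] [array([628.2,  97.9]), array([25.3, 25.4]), np.float64(36.2)]
0.112 [281 294  84  22 755] [array([634.5,  61.6]), array([ 4.2, 54. ]), np.float64(88.7)]
0.134 [ 269  307   99   93 5284] [array([632.8,  34.4]), array([56.9, 55. ]), np.float64(85.6)]
```

View pics/w1.png

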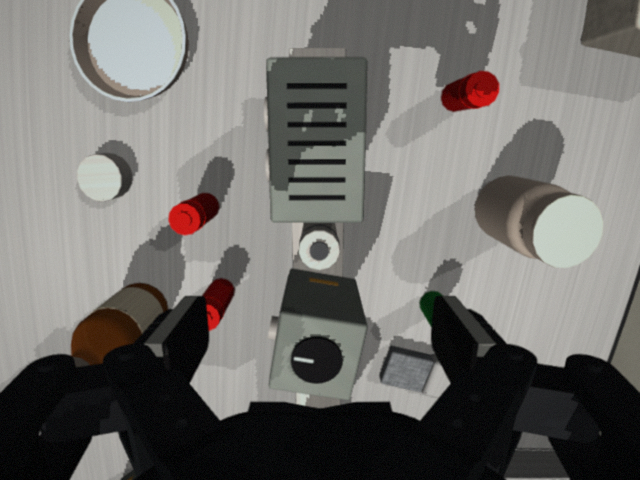

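The wrist view shows the pot at (319,249) between the control unit and the dial module, with the fingers clear on both sides.

Call:
{"name": "drive_tool", "arguments": {
  "steps": [
    {"dx": 0, "dy": -0.2, "dz": -3, "wx": 0, "wy": 0, "wz": 0},
    {"dx": 0, "dy": 0, "dz": -3, "wx": 0, "wy": 0, "wz": 0},
    {"dx": 0, "dy": 0, "dz": -3, "wx": 0, "wy": 0, "wz": 0},
    {"dx": 0, "dy": 0, "dz": -2.6, "wx": 0, "wy": 0, "wz": 0},
    {"dx": 0, "dy": 0, "dz": 0, "wx": 0, "wy": 0, "wz": 0},
    {"dx": 0, "dy": 0, "dz": 0, "wx": 0, "wy": 0, "wz": 0}
  ]
}}

```text
t: 2.45
position: [0.6279, 0.0966, 0.0864]
eef_rot: [0.0, 0.672, 0.741, 0.0]
ft_force: [0.4, -0.1, 0.6]
gripper_width: 1.006
grasp_force: 0.0
```

Call:
{"name": "drive_tool", "arguments": {
  "steps": [
    {"dx": 0, "dy": 0, "dz": 0, "wx": 0, "wy": 0, "wz": 0},
    {"dx": 0, "dy": 0, "dz": 0, "wx": 0, "wy": 0, "wz": 0},
    {"dx": 0, "dy": 0, "dz": 0, "wx": 0, "wy": 0, "wz": 0},
    {"dx": 0, "dy": 0, "dz": 0, "wx": 0, "wy": 0, "wz": 0},
    {"dx": 0, "dy": 0, "dz": 0, "wx": 0, "wy": 0, "wz": 0},
    {"dx": 0, "dy": 0, "dz": 0, "wx": 0, "wy": 0, "wz": 0},
    {"dx": 0, "dy": 0, "dz": 0, "wx": 0, "wy": 0, "wz": 0},
    {"dx": 0, "dy": 0, "dz": 0, "wx": 0, "wy": 0, "wz": 0}
  ],
  "gripper": 1,
  "newtons": 30
}}

```text
t: 3.25
position: [0.628, 0.096, 0.0861]
eef_rot: [0.0, 0.672, 0.741, 0.0]
ft_force: [-1.4, 0.2, 4.2]
gripper_width: 0.294
grasp_force: 30.0
```

Call:
{"name": "drive_tool", "arguments": {
  "steps": [
    {"dx": 0, "dy": 0, "dz": 2.5, "wx": 0, "wy": 0, "wz": 0},
    {"dx": 0, "dy": 0, "dz": 3, "wx": 0, "wy": 0, "wz": 0},
    {"dx": 0, "dy": 0, "dz": 3, "wx": 0, "wy": 0, "wz": 0},
    {"dx": -1.5, "dy": 1.2, "dz": 2, "wx": 0, "wy": 0, "wz": 0},
    {"dx": -3, "dy": 2.3, "dz": 0, "wx": 0, "wy": 0, "wz": 0},
    {"dx": -3, "dy": 2.3, "dz": 0, "wx": 0, "wy": 0, "wz": 0},
    {"dx": -3, "dy": 2.3, "dz": 0, "wx": 0, "wy": 0, "wz": 0},
    {"dx": -3, "dy": 2.3, "dz": 0, "wx": 0, "wy": 0, "wz": 0},
    {"dx": -2.5, "dy": 2, "dz": 0, "wx": 0, "wy": 0, "wz": 0},
    {"dx": -1.1, "dy": 0.9, "dz": 0, "wx": 0, "wy": 0, "wz": 0},
    {"dx": 0, "dy": 0, "dz": 0, "wx": 0, "wy": 0, "wz": 0},
    {"dx": 0, "dy": 0, "dz": 0, "wx": 0, "wy": 0, "wz": 0}
  ]
}}

```text
t: 4.45
position: [0.4576, 0.2287, 0.1904]
eef_rot: [0.001, 0.672, 0.741, 0.0]
ft_force: [0.4, 0.3, -1.2]
gripper_width: 0.293
grasp_force: 29.7
```

Call:
{"name": "drive_tool", "arguments": {
  "steps": [
    {"dx": 0, "dy": 0, "dz": -3, "wx": 0, "wy": 0, "wz": 0},
    {"dx": 0, "dy": 0, "dz": -4, "wx": 0, "wy": 0, "wz": 0},
    {"dx": 0, "dy": 0, "dz": -3, "wx": 0, "wy": 0, "wz": 0},
    {"dx": 0, "dy": 0, "dz": -2, "wx": 0, "wy": 0, "wz": 0},
    {"dx": 0, "dy": 0, "dz": -1.5, "wx": 0, "wy": 0, "wz": 0},
    {"dx": 0, "dy": 0, "dz": -1, "wx": 0, "wy": 0, "wz": 0},
    {"dx": 0, "dy": 0, "dz": -0.8, "wx": 0, "wy": 0, "wz": 0},
    {"dx": 0, "dy": 0, "dz": 0, "wx": 0, "wy": 0, "wz": 0},
    {"dx": 0, "dy": 0, "dz": 0, "wx": 0, "wy": 0, "wz": 0}
  ]
}}

```text
t: 5.35
position: [0.4573, 0.2289, 0.0377]
eef_rot: [0.0, 0.672, 0.74, 0.0]
ft_force: [0.1, -1.0, 0.2]
gripper_width: 0.294
grasp_force: 29.7
```

Eight mm to go; lower until contact.

Call:
{"name": "drive_tool", "arguments": {
  "steps": [
    {"dx": 0, "dy": 0, "dz": -0.4, "wx": 0, "wy": 0, "wz": 0},
    {"dx": 0, "dy": 0, "dz": -0.3, "wx": 0, "wy": 0, "wz": 0},
    {"dx": 0, "dy": 0, "dz": -0.1, "wx": 0, "wy": 0, "wz": 0},
    {"dx": 0, "dy": 0, "dz": 0, "wx": 0, "wy": 0, "wz": 0}
  ]
}}

```text
t: 5.75
position: [0.4566, 0.2291, 0.0293]
eef_rot: [-0.0, 0.672, 0.741, -0.0]
ft_force: [0.3, 0.1, -0.7]
gripper_width: 0.292
grasp_force: 29.7
```

Call:
{"name": "drive_tool", "arguments": {
  "steps": [
    {"dx": 0, "dy": 0, "dz": 0, "wx": 0, "wy": 0, "wz": 0},
    {"dx": 0, "dy": 0, "dz": 0, "wx": 0, "wy": 0, "wz": 0},
    {"dx": 0, "dy": 0, "dz": 0, "wx": 0, "wy": 0, "wz": 0},
    {"dx": 0, "dy": 0, "dz": 0, "wx": 0, "wy": 0, "wz": 0}
  ],
  "gripper": -0.4
}}

```text
t: 6.15
position: [0.4568, 0.229, 0.0294]
eef_rot: [0.0, 0.672, 0.741, 0.0]
ft_force: [-0.7, 0.2, -0.2]
gripper_width: 0.702
grasp_force: 0.0
```

Call:
{"name": "drive_tool", "arguments": {
  "steps": [
    {"dx": 0, "dy": 0, "dz": 2, "wx": 0, "wy": 0, "wz": 0},
    {"dx": 0, "dy": 0, "dz": 4, "wx": 0, "wy": 0, "wz": 0},
    {"dx": 0, "dy": 0, "dz": 4, "wx": 0, "wy": 0, "wz": 0},
    {"dx": 0, "dy": 0, "dz": 4, "wx": 0, "wy": 0, "wz": 0},
    {"dx": 0, "dy": 0, "dz": 4, "wx": 0, "wy": 0, "wz": 0}
  ]
}}

```text
t: 6.65
position: [0.4564, 0.2289, 0.211]
eef_rot: [0.0, 0.672, 0.741, 0.0]
ft_force: [0.8, -0.7, -0.5]
gripper_width: 0.702
grasp_force: 0.0
```

Run:
```python
from h import *
im,_,_=load('side'); t,_,_=load('top'); 
a=cv2.resize(im[195:285,245:325],(400,450),interpolation=cv2.INTER_CUBIC); b=cv2.resize(im[155:215,380:428],(360,450),interpolation=cv2.INTER_CUBIC)
w=snap('wrist')[0]; s=ctrl.get_state()
im2=snap('top')[0]
c=cv2.resize(im2[290:360,455:525],(0,0),fx=2,fy=2)
o=np.hstack([a,b]); o[300:440,400:540]=c; cv2.imwrite('pics/c2.png',o)
```

```text
(no output)
```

View pics/c2.png

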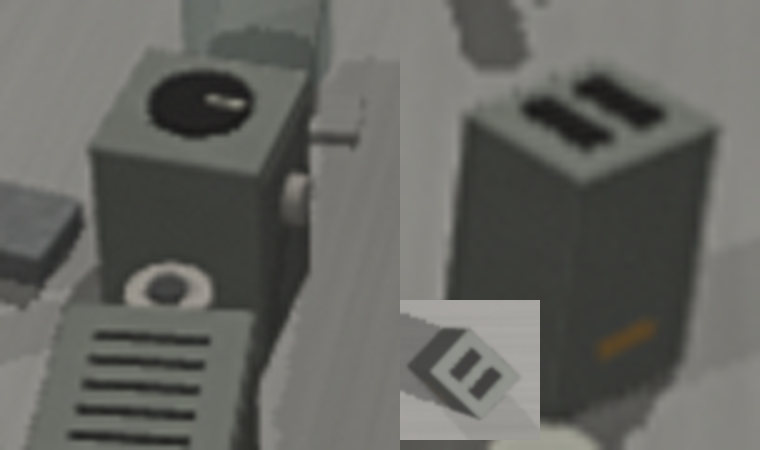

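The crop shows that the dial's front (-x) face carries a knob at about mid width and that an orange mark sits low on each unit's +y side. The button's orange mark faces (-x,+y), which agrees with a yaw of about +45°. I'll measure how far the dial's front knob sticks out so I can avoid it.

Run:
```python
from h import *
def fr(P,c,yaw,hy):
    x=(P[...,0]-c[0]);y=P[...,1]-c[1]; a=np.cos(yaw);b=np.sin(yaw); X=x*a+y*b;Y=-x*b+y*a
    m=(X<-.0295)&(X>-.05)&(abs(Y)<hy)&(P[...,2]>.075)&(P[...,2]<.15)
    return np.c_[X[m],Y[m],P[...,2][m]]*1000
im,d,p=load('side');P=cloud(p,d)
q=fr(P,(.6332,.033),np.radians(-4.5),.028); print(len(q),q.min(0),q.max(0),np.median(q,0))
q=fr(P,(.6212,.1604),np.radians(5.6),.045);print('cu',len(q),q.min(0),q.max(0))
im,d,p=load('top');P=cloud(p,d)
print('pot',rect(P,150,225,285,360,.055,.075),'dish',rect(P,150,225,285,360,.012,.03),'dial',rect(P,280,330,180,235,.134,.15))
```

```text
40 [-33.7428342   -5.5174318  104.31714274] [-29.58412556   7.0083206  120.35915692] [-32.63260435   1.30389446 114.79557527]
cu 129 [-33.51923804 -19.76776973  80.93342639] [-29.61644314  30.0024998  103.76900973]
pot (array([457.1, 229.1]), array([27., 25.]), 85.1, 63.2, 243) dish (array([457.1, 229.2]), array([99. , 97.5]), 89.5, 18.6, 526) dial (array([633.6,  32.1]), array([56.2, 55.2]), 85.3, 140.4, 1408)
```

The pot stands in the dish (both centred at 457,229). The dial's knob spans z 104–120 mm, so I'll grip near the top edge of the dial module, 17 mm towards the jar from its centre.

Call:
{"name": "drive_tool", "arguments": {
  "steps": [
    {"dx": 2.5, "dy": -3.05, "dz": 0, "wx": 0, "wy": 0, "wz": -0.03},
    {"dx": 2.5, "dy": -3.05, "dz": 0, "wx": 0, "wy": 0, "wz": -0.03},
    {"dx": 2.5, "dy": -3.05, "dz": 0, "wx": 0, "wy": 0, "wz": -0.03},
    {"dx": 2.5, "dy": -3.05, "dz": 0, "wx": 0, "wy": 0, "wz": -0.03},
    {"dx": 2.5, "dy": -3.05, "dz": 0, "wx": 0, "wy": 0, "wz": -0.03},
    {"dx": 2.5, "dy": -3.05, "dz": 0, "wx": 0, "wy": 0, "wz": -0.03},
    {"dx": 2.6, "dy": -3.1, "dz": 0, "wx": 0, "wy": 0, "wz": 0},
    {"dx": 0, "dy": 0, "dz": -3, "wx": 0, "wy": 0, "wz": 0},
    {"dx": 0, "dy": 0, "dz": -2, "wx": 0, "wy": 0, "wz": 0},
    {"dx": 0, "dy": 0, "dz": 0, "wx": 0, "wy": 0, "wz": 0},
    {"dx": 0, "dy": 0, "dz": 0, "wx": 0, "wy": 0, "wz": 0}
  ],
  "gripper": -1
}}

```text
t: 7.85
position: [0.6324, 0.0151, 0.1589]
eef_rot: [-0.001, 0.736, 0.677, -0.0]
ft_force: [-0.2, 0.2, 0.4]
gripper_width: 1.006
grasp_force: 0.0
```

Call:
{"name": "drive_tool", "arguments": {
  "steps": [
    {"dx": 0, "dy": 0, "dz": -2, "wx": 0, "wy": 0, "wz": 0},
    {"dx": 0, "dy": 0, "dz": -2, "wx": 0, "wy": 0, "wz": 0},
    {"dx": 0, "dy": 0, "dz": 0, "wx": 0, "wy": 0, "wz": 0}
  ]
}}

```text
t: 8.15
position: [0.6316, 0.0156, 0.1183]
eef_rot: [-0.001, 0.736, 0.677, -0.001]
ft_force: [-0.1, 0.3, -0.2]
gripper_width: 0.999
grasp_force: 0.0
```

Call:
{"name": "drive_tool", "arguments": {
  "steps": [
    {"dx": 0, "dy": 0, "dz": 0, "wx": 0, "wy": 0, "wz": 0},
    {"dx": 0, "dy": 0, "dz": 0, "wx": 0, "wy": 0, "wz": 0},
    {"dx": 0, "dy": 0, "dz": 0, "wx": 0, "wy": 0, "wz": 0},
    {"dx": 0, "dy": 0, "dz": 0, "wx": 0, "wy": 0, "wz": 0},
    {"dx": 0, "dy": 0, "dz": 0, "wx": 0, "wy": 0, "wz": 0},
    {"dx": 0, "dy": 0, "dz": 0, "wx": 0, "wy": 0, "wz": 0}
  ],
  "gripper": 1,
  "newtons": 25
}}

```text
t: 8.75
position: [0.6335, 0.015, 0.1214]
eef_rot: [0.001, 0.736, 0.677, 0.001]
ft_force: [-2.9, 0.8, 6.7]
gripper_width: 0.63
grasp_force: 26.0
```

Call:
{"name": "drive_tool", "arguments": {
  "steps": [
    {"dx": 0, "dy": 0, "dz": 0, "wx": 0, "wy": 0, "wz": 0.045},
    {"dx": 0, "dy": 0, "dz": 0, "wx": 0, "wy": 0, "wz": 0.045},
    {"dx": 0, "dy": 0.5, "dz": 0, "wx": 0, "wy": 0, "wz": 0.045},
    {"dx": 0, "dy": 0.8, "dz": 0, "wx": 0, "wy": 0, "wz": 0.046},
    {"dx": -0.1, "dy": 0.9, "dz": 0, "wx": 0, "wy": 0, "wz": 0},
    {"dx": -0.1, "dy": 0.9, "dz": 0, "wx": 0, "wy": 0, "wz": 0},
    {"dx": -0.1, "dy": 0.9, "dz": 0, "wx": 0, "wy": 0, "wz": 0},
    {"dx": 0, "dy": 0.9, "dz": 0, "wx": 0, "wy": 0, "wz": 0},
    {"dx": 0, "dy": 0, "dz": 0, "wx": 0, "wy": 0, "wz": 0},
    {"dx": 0, "dy": 0, "dz": 0, "wx": 0, "wy": 0, "wz": 0}
  ]
}}

```text
t: 9.75
position: [0.6317, 0.0626, 0.1254]
eef_rot: [0.004, 0.671, 0.741, 0.001]
ft_force: [-6.3, -3.8, 24.7]
gripper_width: 0.625
grasp_force: 32.9
```

Run:
```python
from h import *
s=ctrl.get_state(); q=s['eef_rot']; print(s['position']*1000,np.degrees(2*np.arctan2(q[2],q[1]))-90,s['ft_force'])
w,d,p=snap('wrist'); P=cloud(p,d); cv2.imwrite('pics/w2.png',w)
m=P[...,2]; c=np.array([621.2,160.4]);ux=np.array([.9953,.0971]);uy=np.array([-.0971,.9953])
for z0,z1 in((.128,.1345),(.1365,.146)):
    n,l,st,_=cv2.connectedComponentsWithStats(((m>z0)&(m<z1)).astype(np.uint8))
    for k in range(1,n):
        if st[k,4]>600:
            Q=P[l==k][:,:2]*1000-c; r=cv2.minAreaRect((P[l==k][:,:2]*1000).astype(np.float32)); print(st[k],r,'ledge x',np.percentile(Q@ux,[1,99]),'y',np.percentile(Q@uy,[1,99]))
```

```text
[631.6821273   62.559938   125.36887766] 5.651271155873687 [-6.2896935  -3.81345646 24.72180891]
[  232     0   163   171 26565] ((622.339111328125, 145.71762084960938), (54.52330780029297, 56.689857482910156), 5.7957000732421875) ledge x [-26.47394571  25.80193636] y [-42.37254471  12.50541334]
[ 246  220  147   33 2927] ((629.6348266601562, 95.5123062133789), (54.446929931640625, 11.21652889251709), 2.554575204849243) ledge x [-24.44229538  28.1813239 ] y [-69.38388158 -61.04913487]
[ 207  248  226   75 8037] ((631.16650390625, 78.58036804199219), (81.18540954589844, 25.160751342773438), 4.55183744430542) ledge x [-35.74291769  39.45474532] y [-92.39573886 -70.74506661]
```

View pics/w2.png

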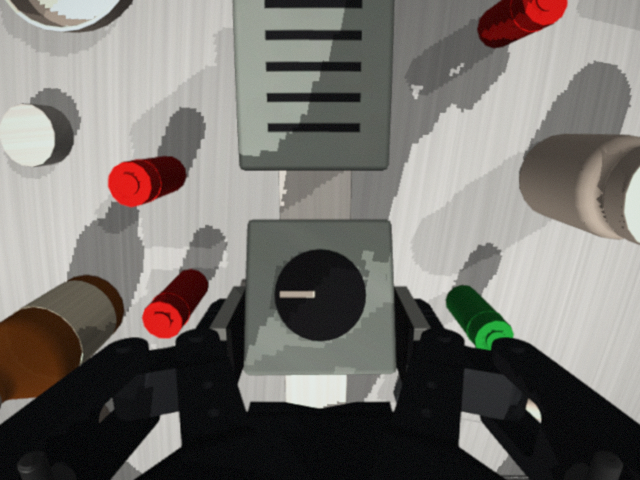

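The wrist view shows the dial module at rows 220–373 with the control unit's end at row 168. The tips are close to the knob and there is 25 N upward on the tool, so I'll release and re-measure.

Call:
{"name": "drive_tool", "arguments": {
  "steps": [
    {"dx": 0, "dy": 0, "dz": 0, "wx": 0, "wy": 0, "wz": 0},
    {"dx": 0, "dy": 0, "dz": 0, "wx": 0, "wy": 0, "wz": 0},
    {"dx": 0, "dy": 0, "dz": 0, "wx": 0, "wy": 0, "wz": 0},
    {"dx": 0, "dy": 0, "dz": 2, "wx": 0, "wy": 0, "wz": 0},
    {"dx": 0, "dy": 0, "dz": 3, "wx": 0, "wy": 0, "wz": 0},
    {"dx": 0, "dy": 0, "dz": 3, "wx": 0, "wy": 0, "wz": 0},
    {"dx": 0, "dy": 0, "dz": 0, "wx": 0, "wy": 0, "wz": 0},
    {"dx": 0, "dy": 0, "dz": 0, "wx": 0, "wy": 0, "wz": 0}
  ],
  "gripper": -1
}}

```text
t: 10.6
position: [0.6299, 0.0641, 0.1994]
eef_rot: [0.0, 0.672, 0.741, 0.0]
ft_force: [0.4, -0.7, -0.4]
gripper_width: 0.998
grasp_force: 0.0
```

```bash
cat > m.py <<'E'
from h import *
s=ctrl.get_state(); q=s['eef_rot']; print((s['position']*1000).round(1),np.degrees(2*np.arctan2(q[2],q[1]))-90,s['ft_force'])
w,d,p=snap('wrist'); P=cloud(p,d)
m=P[...,2]; c=np.array([621.2,160.4]);ux=np.array([.9953,.0971]);uy=np.array([-.0971,.9953])
for z0,z1 in((.128,.1345),(.1365,.146)):
    n,l,st,_=cv2.connectedComponentsWithStats(((m>z0)&(m<z1)).astype(np.uint8))
    for k in range(1,n):
        if st[k,4]>800:
            B=P[l==k]*1000; Q=B[:,:2]-c; r=cv2.minAreaRect(B[:,:2].astype(np.float32))
            A=np.c_[B[:,:2]-B[:,:2].mean(0),np.ones(len(B))]; f=np.linalg.lstsq(A,B[:,2],rcond=None)[0]
            print(st[k],np.round(r[0],1),np.round(r[1],1),round(r[2],1),'ctr in ledge',((r[0]-c)@ux).round(1),((r[0]-c)@uy).round(1),'x',np.percentile(Q@ux,[.5,99.5]).round(1),'y',np.percentile(Q@uy,[.5,99.5]).round(1),'tilt',f.round(3))
E
python3 m.py
```

```text
[629.9  64.1 199.4] 5.621657069009444 [ 0.40590876 -0.68969232 -0.37679896]
[  266     0   105   162 16430] [620.8 159.1] [54.6 82.3] 5.8 ctr in ledge -0.5 -1.3 x [-27.   26.2] y [-42.3  38.9] tilt [-0.00000e+00  2.00000e-03  1.31517e+02]
[ 36 324  37  32 832] [460.9 -12.7] [26.4 22.5] 10.7 ctr in ledge -176.4 -156.7 x [-188.4 -164.2] y [-167.7 -145.8] tilt [-4.0000e-03 -7.0000e-03  1.2929e+02]
[ 274  255   95   90 8067] [633.9  38.4] [54.2 56.5] 5.0 ctr in ledge 0.8 -122.6 x [-25.9  27.4] y [-149.8  -94.9] tilt [ 1.00000e-03 -5.00000e-03  1.40107e+02]
```

Call:
{"name": "drive_tool", "arguments": {
  "steps": [
    {"dx": 0.3, "dy": -2.5, "dz": 0, "wx": 0, "wy": 0, "wz": 0},
    {"dx": 0.3, "dy": -2.5, "dz": 0, "wx": 0, "wy": 0, "wz": 0},
    {"dx": 0.2, "dy": -2.5, "dz": 0, "wx": 0, "wy": 0, "wz": 0},
    {"dx": 0.2, "dy": -2.4, "dz": 0, "wx": 0, "wy": 0, "wz": 0},
    {"dx": 0, "dy": 0, "dz": 0, "wx": 0, "wy": 0, "wz": 0},
    {"dx": 0, "dy": 0, "dz": -3, "wx": 0, "wy": 0, "wz": 0},
    {"dx": 0, "dy": 0, "dz": -3, "wx": 0, "wy": 0, "wz": 0},
    {"dx": 0, "dy": 0, "dz": -3, "wx": 0, "wy": 0, "wz": 0},
    {"dx": 0, "dy": 0, "dz": -2.4, "wx": 0, "wy": 0, "wz": 0},
    {"dx": 0, "dy": 0, "dz": 0, "wx": 0, "wy": 0, "wz": 0},
    {"dx": 0, "dy": 0, "dz": 0, "wx": 0, "wy": 0, "wz": 0}
  ],
  "gripper": 0.2
}}

```text
t: 11.75
position: [0.639, -0.0342, 0.0844]
eef_rot: [-0.001, 0.671, 0.741, -0.001]
ft_force: [0.5, 0.3, 0.4]
gripper_width: 0.399
grasp_force: 0.0
```

Call:
{"name": "drive_tool", "arguments": {
  "steps": [
    {"dx": 0.0, "dy": 1.0, "dz": 0, "wx": 0, "wy": 0, "wz": 0},
    {"dx": -0.1, "dy": 1.0, "dz": 0, "wx": 0, "wy": 0, "wz": 0},
    {"dx": -0.1, "dy": 0.7, "dz": 0, "wx": 0, "wy": 0, "wz": 0},
    {"dx": -0.1, "dy": 0.7, "dz": 0, "wx": 0, "wy": 0, "wz": 0},
    {"dx": -0.1, "dy": 0.7, "dz": 0, "wx": 0, "wy": 0, "wz": 0},
    {"dx": -0.1, "dy": 0.7, "dz": 0, "wx": 0, "wy": 0, "wz": 0},
    {"dx": 0, "dy": 0, "dz": 0, "wx": 0, "wy": 0, "wz": 0}
  ]
}}

```text
t: 12.45
position: [0.6348, 0.0138, 0.0858]
eef_rot: [0.0, 0.671, 0.741, 0.0]
ft_force: [0.8, -2.9, 0.6]
gripper_width: 0.405
grasp_force: 0.0
```

```bash
python3 m.py
```

```text
[634.8  13.8  85.8] 5.652873979052245 [ 0.78430987 -2.86787503  0.63118901]
[  205   121   322   317 54574] [645.5  45.3] [82.7 82.1] 2.8 ctr in ledge 13.0 -116.9 x [-26.2  49.6] y [-154.7  -76.8] tilt [-8.00000e-03 -4.30000e-02  1.41547e+02]
[ 113  337   95  102 4412] [592.1  11.9] [26.  22.3] 82.9 ctr in ledge -43.4 -145.0 x [-51.5 -31.6] y [-158.5 -132.8] tilt [-1.60000e-01 -8.50000e-02  1.41692e+02]
```

Call:
{"name": "drive_tool", "arguments": {
  "steps": [
    {"dx": 0.0, "dy": 0.7, "dz": 0, "wx": 0, "wy": 0, "wz": 0},
    {"dx": -0.1, "dy": 0.7, "dz": 0, "wx": 0, "wy": 0, "wz": 0},
    {"dx": -0.1, "dy": 0.7, "dz": 0, "wx": 0, "wy": 0, "wz": 0},
    {"dx": -0.1, "dy": 0.5, "dz": 0, "wx": 0, "wy": 0, "wz": 0},
    {"dx": 0, "dy": 0, "dz": 0, "wx": 0, "wy": 0, "wz": 0}
  ]
}}

```text
t: 13.0
position: [0.6313, 0.0403, 0.0851]
eef_rot: [-0.0, 0.671, 0.741, 0.0]
ft_force: [-0.0, -0.0, 0.0]
gripper_width: 0.399
grasp_force: 0.0
```

Run:
```python
from h import *
c=np.array([621.2,160.4]);ux=np.array([.9953,.0971]);uy=np.array([-.0971,.9953])
im,d,p=snap('side');P=cloud(p,d);L=(P[...,:2]*1000-c);X=L@ux;Y=L@uy;z=P[...,2]
for n,m in dict(cu=(z>.129)&(z<.1345)&(abs(X)<32)&(abs(Y)<50),dial=(z>.1375)&(z<.1425)&(abs(X)<32)&(Y<-40)&(Y>-140)).items(): print(n,m.sum(),np.percentile(X[m],[1,99]).round(1),np.percentile(Y[m],[1,99]).round(1))
```

```text
cu 1836 [-27.3  25.8] [-43.1  45. ]
dial 422 [-30.8  30.4] [-129.9  -51.1]
```

Call:
{"name": "drive_tool", "arguments": {
  "steps": [
    {"dx": 0, "dy": 0.3, "dz": 0, "wx": 0, "wy": 0, "wz": 0},
    {"dx": 0, "dy": 0.3, "dz": 0, "wx": 0, "wy": 0, "wz": 0},
    {"dx": 0, "dy": 0, "dz": 0, "wx": 0, "wy": 0, "wz": 0}
  ]
}}

```text
t: 13.35
position: [0.6314, 0.0455, 0.0851]
eef_rot: [-0.0, 0.672, 0.741, -0.0]
ft_force: [-0.6, -1.2, -1.6]
gripper_width: 0.403
grasp_force: 0.2
```

Call:
{"name": "drive_tool", "arguments": {
  "steps": [
    {"dx": 0, "dy": 0.15, "dz": 0, "wx": 0, "wy": 0, "wz": 0},
    {"dx": 0, "dy": 0, "dz": 0, "wx": 0, "wy": 0, "wz": 0}
  ]
}}

```text
t: 13.55
position: [0.6315, 0.0467, 0.0851]
eef_rot: [-0.0, 0.672, 0.741, -0.0]
ft_force: [0.6, -2.3, -0.8]
gripper_width: 0.401
grasp_force: 0.6
```

Call:
{"name": "drive_tool", "arguments": {
  "steps": [
    {"dx": 0, "dy": 0.15, "dz": 0, "wx": 0, "wy": 0, "wz": 0},
    {"dx": 0, "dy": 0, "dz": 0, "wx": 0, "wy": 0, "wz": 0}
  ]
}}

```text
t: 13.75
position: [0.6316, 0.0474, 0.0851]
eef_rot: [0.0, 0.672, 0.741, -0.001]
ft_force: [-0.1, -4.6, -0.5]
gripper_width: 0.401
grasp_force: 0.8
```

Call:
{"name": "drive_tool", "arguments": {
  "steps": [
    {"dx": 0, "dy": 0.15, "dz": 0, "wx": 0, "wy": 0, "wz": 0},
    {"dx": 0, "dy": 0, "dz": 0, "wx": 0, "wy": 0, "wz": 0}
  ]
}}

```text
t: 13.95
position: [0.6316, 0.0475, 0.0851]
eef_rot: [0.001, 0.672, 0.741, -0.001]
ft_force: [-0.1, -9.2, -0.2]
gripper_width: 0.399
grasp_force: 0.8
```

Call:
{"name": "drive_tool", "arguments": {
  "steps": [
    {"dx": 0, "dy": 0.15, "dz": 0, "wx": 0, "wy": 0, "wz": 0},
    {"dx": 0, "dy": 0, "dz": 0, "wx": 0, "wy": 0, "wz": 0}
  ]
}}

```text
t: 14.15
position: [0.6316, 0.0475, 0.0852]
eef_rot: [0.001, 0.672, 0.741, -0.002]
ft_force: [-1.3, -14.4, -0.5]
gripper_width: 0.398
grasp_force: 0.7
```

Call:
{"name": "drive_tool", "arguments": {
  "steps": [
    {"dx": 0.1, "dy": -1.0, "dz": 0, "wx": 0, "wy": 0, "wz": 0},
    {"dx": 0.1, "dy": -1.5, "dz": 0, "wx": 0, "wy": 0, "wz": 0},
    {"dx": 0, "dy": -0.5, "dz": 3, "wx": 0, "wy": 0, "wz": 0},
    {"dx": 0, "dy": 0, "dz": 4, "wx": 0, "wy": 0, "wz": 0},
    {"dx": 0, "dy": 0, "dz": 4, "wx": 0, "wy": 0, "wz": 0},
    {"dx": -2.5, "dy": -3.5, "dz": 2, "wx": 0, "wy": 0, "wz": 0.1},
    {"dx": -2.5, "dy": -3.5, "dz": 0, "wx": 0, "wy": 0, "wz": 0.1},
    {"dx": -2.5, "dy": -3.5, "dz": 0, "wx": 0, "wy": 0, "wz": 0.1},
    {"dx": -2.5, "dy": -3.5, "dz": 0, "wx": 0, "wy": 0, "wz": 0.1},
    {"dx": -2.5, "dy": -3.5, "dz": 0, "wx": 0, "wy": 0, "wz": 0.1},
    {"dx": -2.5, "dy": -3.5, "dz": 0, "wx": 0, "wy": 0, "wz": 0.1},
    {"dx": 0, "dy": 0, "dz": 0, "wx": 0, "wy": 0, "wz": 0.1}
  ],
  "gripper": -1
}}

```text
t: 15.35
position: [0.4812, -0.193, 0.2156]
eef_rot: [0.0, 0.377, 0.926, -0.001]
ft_force: [-0.1, 0.1, 0.5]
gripper_width: 1.002
grasp_force: 0.0
```

Run:
```python
from h import *
c=np.array([621.2,160.4]);ux=np.array([.9953,.0971]);uy=np.array([-.0971,.9953])
s=ctrl.get_state(); print((s['position']*1000).round(1),s['joint_pos'].round(2))
im,d,p=snap('top');P=cloud(p,d)
for n,a in dict(cu=(180,262,185,245,.126,.1345),dial=(245,325,180,235,.1365,.15)).items():
    r=rect(P,*a); print(n,*r,(r[0]-c)@ux,(r[0]-c)@uy)
w,d,p=snap('wrist');P=cloud(p,d)
print(rect(P,0,640,0,480,.074,.084)); cv2.imwrite('pics/w3.png',np.hstack([w]))
q=P-np.array([.4514,-.2522,0]);a=np.radians(45.6);X=q[...,0]*np.cos(a)+q[...,1]*np.sin(a);Y=-q[...,0]*np.sin(a)+q[...,1]*np.cos(a)
m=(X<-.0295)&(X>-.045)&(abs(Y)<.024)&(P[...,2]>.01); print(m.sum()); 
if m.any(): print(np.c_[X[m],Y[m],P[...,2][m]].min(0),np.c_[X[m],Y[m],P[...,2][m]].max(0))
```

```text
[ 481.2 -193.   215.6] [-0.6   0.21  1.63 -0.    1.29 -1.39]
cu [621.2 160.4] [54.9 90.3] 6.0 131.8 2147 0.0 0.0
dial [629.8  83.7] [54.5 56.2] 5.7 140.6 1383 1.1120099999999091 -77.17456999999999
(array([ 451.8, -250.9]), array([54.1, 46.6]), 45.8, 79.6, 3934)
0
```

View pics/w3.png

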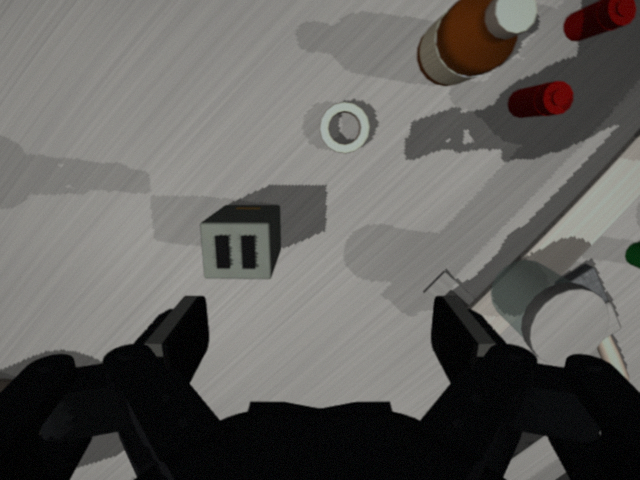

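The wrist view shows the button module at (237,250) with its bars parallel to the closing pads, its orange +y face up in the picture and its front hidden at the left. I'll look at the front face and check the dial's gap, since the top view suggests about 4 mm.

Call:
{"name": "drive_tool", "arguments": {
  "steps": [
    {"dx": -1.4, "dy": -3.8, "dz": 0, "wx": 0, "wy": 0, "wz": 0},
    {"dx": -1.4, "dy": -3.8, "dz": 0, "wx": 0, "wy": 0, "wz": 0},
    {"dx": -1.4, "dy": -3.8, "dz": 0, "wx": 0, "wy": 0, "wz": 0},
    {"dx": -1.4, "dy": -3.8, "dz": 0, "wx": 0, "wy": 0, "wz": 0},
    {"dx": -1.2, "dy": -3.8, "dz": 0, "wx": 0, "wy": 0, "wz": 0},
    {"dx": 0, "dy": 0, "dz": 0, "wx": 0, "wy": 0, "wz": 0},
    {"dx": 0, "dy": 0, "dz": 0, "wx": 0, "wy": 0, "wz": 0}
  ]
}}

```text
t: 16.15
position: [0.4159, -0.379, 0.2149]
eef_rot: [-0.0, 0.378, 0.926, 0.001]
ft_force: [-0.3, 1.4, 0.4]
gripper_width: 1.004
grasp_force: 0.0
```

Run:
```python
from h import *
c=np.array([621.2,160.4]);ux=np.array([.9953,.0971]);uy=np.array([-.0971,.9953])
w,d,p=snap('wrist');P=cloud(p,d)
q=P-np.array([.4516,-.2516,0]);a=np.radians(45.7);X=q[...,0]*np.cos(a)+q[...,1]*np.sin(a);Y=-q[...,0]*np.sin(a)+q[...,1]*np.cos(a)
m=(X<-.0295)&(X>-.045)&(abs(Y)<.024)&(P[...,2]>.01); A=np.c_[X[m],Y[m],P[...,2][m]]; print(m.sum())
if m.any(): print(A.min(0),A.max(0))
v,u=np.where((abs(X)<.05)&(abs(Y)<.05)&(P[...,2]>.02)); u0,v0=int(u.mean()),int(v.mean()); print(u0,v0)
v0=min(max(v0,60),420);u0=min(max(u0,60),580)
cw=cv2.resize(w[v0-60:v0+60,u0-60:u0+60],(300,300))
t,dt,pt=snap('top'); s,ds,ps=snap('side')
cs=cv2.resize(s[190:350,235:335],(300,480),interpolation=cv2.INTER_CUBIC)
ct=cv2.resize(t[175:250,180:340],(640,300),interpolation=cv2.INTER_CUBIC)
o=np.zeros((600,800,3),np.uint8);o[:300,:640]=ct;o[300:,:300]=cw;o[300:600,320:620]=cs[:300];cv2.imwrite('pics/c3.png',o)
P=cloud(ps,ds);L=(P[...,:2]*1000-c);X=L@ux;Y=L@uy;z=P[...,2]
for n,m in dict(cu=(z>.129)&(z<.1345)&(abs(X)<32)&(abs(Y)<48),dial=(z>.1375)&(z<.1415)&(abs(X)<32)&(Y<-35)&(Y>-140),face=(z>.134)&(z<.137)&(abs(X)<24)&(Y<-30)&(Y>-140)).items(): print(n,m.sum(),np.percentile(X[m],[1,99]).round(1),np.percentile(Y[m],[1,50,99]).round(1))
```

```text
112
[-0.03286789 -0.01295328  0.04564157] [-0.02951836  0.01427782  0.05525927]
467 142
cu 1836 [-27.2  25.8] [-43.5   6.4  45.1]
dial 410 [-26.5  26.7] [-104.7  -64.3  -48.9]
face 106 [-22.4  21.9] [-51.9 -49.  -30.6]
```

View pics/c3.png

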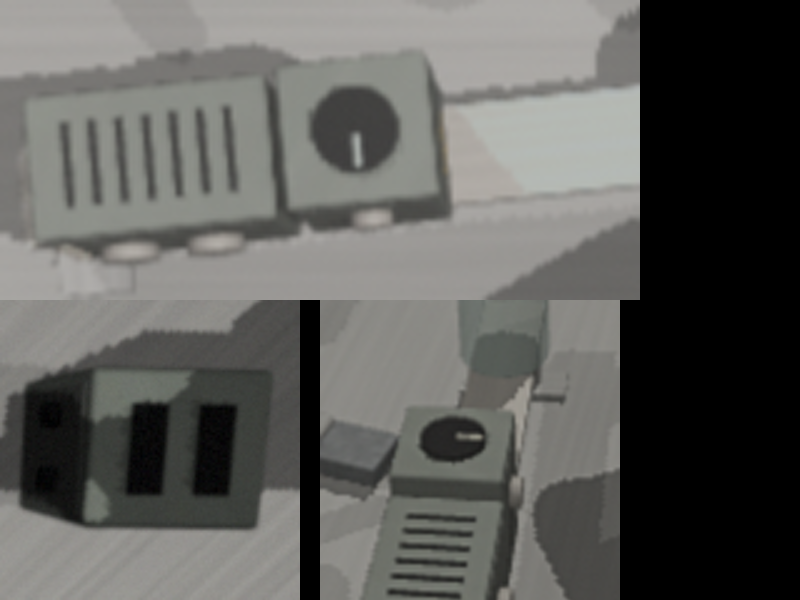

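The top crop shows a thin 3–4 mm gap left between the control unit and the dial module at (275,160). The button module's front carries two small black knobs (crop (50,410) and (48,478)). I'll push the dial module again and check it while it is pressed.

Call:
{"name": "drive_tool", "arguments": {
  "steps": [
    {"dx": 2.2, "dy": 3.9, "dz": 0, "wx": 0, "wy": 0, "wz": -0.07},
    {"dx": 2.2, "dy": 3.9, "dz": 0, "wx": 0, "wy": 0, "wz": -0.07},
    {"dx": 2.2, "dy": 3.9, "dz": 0, "wx": 0, "wy": 0, "wz": -0.07},
    {"dx": 2.2, "dy": 3.9, "dz": 0, "wx": 0, "wy": 0, "wz": -0.07},
    {"dx": 2.2, "dy": 3.9, "dz": 0, "wx": 0, "wy": 0, "wz": -0.07},
    {"dx": 2.2, "dy": 3.9, "dz": 0, "wx": 0, "wy": 0, "wz": -0.07},
    {"dx": 2.2, "dy": 3.9, "dz": 0, "wx": 0, "wy": 0, "wz": -0.07},
    {"dx": 2.2, "dy": 3.9, "dz": 0, "wx": 0, "wy": 0, "wz": -0.07},
    {"dx": 2.2, "dy": 3.9, "dz": 0, "wx": 0, "wy": 0, "wz": -0.07},
    {"dx": 2.2, "dy": 3.9, "dz": 0, "wx": 0, "wy": 0, "wz": -0.07},
    {"dx": 0, "dy": 0, "dz": 0, "wx": 0, "wy": 0, "wz": 0},
    {"dx": 0, "dy": 0, "dz": 0, "wx": 0, "wy": 0, "wz": 0}
  ],
  "gripper": 0.2
}}

```text
t: 17.5
position: [0.6354, 0.0136, 0.2151]
eef_rot: [-0.0, 0.67, 0.742, -0.0]
ft_force: [-0.2, -0.4, 0.1]
gripper_width: 0.399
grasp_force: 0.0
```

Call:
{"name": "drive_tool", "arguments": {
  "steps": [
    {"dx": 0, "dy": 0, "dz": -3, "wx": 0, "wy": 0, "wz": 0},
    {"dx": 0, "dy": 0, "dz": -4, "wx": 0, "wy": 0, "wz": 0},
    {"dx": 0, "dy": 0, "dz": -3, "wx": 0, "wy": 0, "wz": 0},
    {"dx": 0, "dy": 0, "dz": -2, "wx": 0, "wy": 0, "wz": 0},
    {"dx": 0, "dy": 0, "dz": 0, "wx": 0, "wy": 0, "wz": 0},
    {"dx": 0, "dy": 0, "dz": 0, "wx": 0, "wy": 0, "wz": 0}
  ]
}}

```text
t: 18.1
position: [0.6354, 0.0102, 0.0959]
eef_rot: [0.0, 0.672, 0.741, -0.0]
ft_force: [-0.0, 1.5, 0.7]
gripper_width: 0.398
grasp_force: 0.0
```

Call:
{"name": "drive_tool", "arguments": {
  "steps": [
    {"dx": -0.1, "dy": 1, "dz": 0, "wx": 0, "wy": 0, "wz": 0},
    {"dx": -0.1, "dy": 1, "dz": 0, "wx": 0, "wy": 0, "wz": 0},
    {"dx": -0.1, "dy": 1, "dz": 0, "wx": 0, "wy": 0, "wz": 0},
    {"dx": 0, "dy": 0.2, "dz": 0, "wx": 0, "wy": 0, "wz": 0},
    {"dx": 0, "dy": 0.2, "dz": 0, "wx": 0, "wy": 0, "wz": 0},
    {"dx": 0, "dy": 0.2, "dz": 0, "wx": 0, "wy": 0, "wz": 0},
    {"dx": 0, "dy": 0, "dz": 0, "wx": 0, "wy": 0, "wz": 0}
  ]
}}

```text
t: 18.8
position: [0.6328, 0.047, 0.0954]
eef_rot: [0.0, 0.672, 0.741, 0.0]
ft_force: [0.4, -2.0, -0.3]
gripper_width: 0.4
grasp_force: 0.0
```

Call:
{"name": "drive_tool", "arguments": {
  "steps": [
    {"dx": 0, "dy": 0.2, "dz": 0, "wx": 0, "wy": 0, "wz": 0},
    {"dx": 0, "dy": 0, "dz": 0, "wx": 0, "wy": 0, "wz": 0}
  ]
}}

```text
t: 19.0
position: [0.6328, 0.0482, 0.0953]
eef_rot: [0.0, 0.672, 0.741, -0.0]
ft_force: [-0.5, -4.5, 0.5]
gripper_width: 0.397
grasp_force: 0.5
```

Call:
{"name": "drive_tool", "arguments": {
  "steps": [
    {"dx": 0, "dy": 0.2, "dz": 0, "wx": 0, "wy": 0, "wz": 0},
    {"dx": 0, "dy": 0.2, "dz": 0, "wx": 0, "wy": 0, "wz": 0},
    {"dx": 0, "dy": 0, "dz": 0, "wx": 0, "wy": 0, "wz": 0}
  ]
}}

```text
t: 19.3
position: [0.6329, 0.0483, 0.0955]
eef_rot: [0.002, 0.672, 0.741, -0.003]
ft_force: [-0.5, -17.7, 0.5]
gripper_width: 0.397
grasp_force: 0.5
```

```bash
cat > g.py <<'E'
from h import *
c=np.array([621.2,160.4]);ux=np.array([.9953,.0971]);uy=np.array([-.0971,.9953])
st=ctrl.get_state();T=st['position'][:2]*1000-c; print('tcp',T@ux,T@uy,st['ft_force'],st['moment'])
s,ds,ps=snap('side')
P=cloud(ps,ds);L=(P[...,:2]*1000-c);X=L@ux;Y=L@uy;z=P[...,2]
for n,m in dict(cu=(z>.129)&(z<.1345)&(abs(X)<32)&(abs(Y)<48),dial=(z>.1375)&(z<.1415)&(abs(X)<25)&(Y<-35)&(Y>-100),face=(z>.134)&(z<.137)&(abs(X)<24)&(Y<-30)&(Y>-140)).items(): print(n,m.sum(),np.percentile(X[m],[1,99]).round(1),np.percentile(Y[m],[1,50,99]).round(1))
E
python3 g.py
```

```text
tcp 0.7555845579088103 -112.70666365677016 [ -0.47041212 -17.71795549   0.47925909] [-2.26208683  0.11754568  0.22318979]
cu 1880 [-27.2  25.9] [-45.9   5.7  45. ]
dial 196 [-24.1  24. ] [-63.7 -47.3 -43.7]
face 115 [-23.7  22.4] [-121.9  -44.5  -30.3]
```

It is flush now (face at −44.5), so the module must have been dragged back by the retreat while the fingers opened. I'll back off gently this time, with the fingers still.

Call:
{"name": "drive_tool", "arguments": {
  "steps": [
    {"dx": 0, "dy": -0.3, "dz": 0, "wx": 0, "wy": 0, "wz": 0},
    {"dx": 0, "dy": -0.3, "dz": 0, "wx": 0, "wy": 0, "wz": 0},
    {"dx": 0, "dy": -0.3, "dz": 0, "wx": 0, "wy": 0, "wz": 0},
    {"dx": 0.1, "dy": -0.5, "dz": 0, "wx": 0, "wy": 0, "wz": 0},
    {"dx": 0, "dy": 0, "dz": 0, "wx": 0, "wy": 0, "wz": 0}
  ]
}}

```text
t: 19.85
position: [0.6338, 0.0389, 0.0952]
eef_rot: [-0.0, 0.672, 0.741, 0.0]
ft_force: [-0.2, -0.4, -0.1]
gripper_width: 0.398
grasp_force: 0.0
```

```bash
python3 g.py
```

```text
tcp 0.7175391634344384 -122.17275126693583 [-0.24848842 -0.40823886 -0.13320653] [ 0.00963005 -0.02745361 -0.04017351]
cu 1837 [-27.3  25.9] [-43.4   6.9  45. ]
dial 332 [-24.7  24.6] [-99.6 -59.6 -49. ]
face 130 [-23.5  23.5] [-131.2  -49.8  -30.4]
```

The module rocks back: the push at 35 mm height tilted it instead of sliding it. I'll push lower, with the gripper shut and leaning back about 20° so its body clears the module's top.

Call:
{"name": "drive_tool", "arguments": {
  "steps": [
    {"dx": 0.1, "dy": -1.4, "dz": 0, "wx": 0, "wy": 0, "wz": 0},
    {"dx": 0.2, "dy": -1.4, "dz": 0, "wx": 0, "wy": 0, "wz": 0},
    {"dx": 0, "dy": 0, "dz": 0, "wx": 0.12, "wy": 0.012, "wz": 0},
    {"dx": 0, "dy": 0, "dz": 0, "wx": 0.12, "wy": 0.012, "wz": 0},
    {"dx": 0, "dy": 0, "dz": 0, "wx": 0.12, "wy": 0.012, "wz": 0},
    {"dx": 0, "dy": 0, "dz": -1, "wx": 0, "wy": 0, "wz": 0},
    {"dx": 0, "dy": 0, "dz": -1, "wx": 0, "wy": 0, "wz": 0},
    {"dx": 0, "dy": 0, "dz": -0.7, "wx": 0, "wy": 0, "wz": 0},
    {"dx": 0, "dy": 0, "dz": 0, "wx": 0, "wy": 0, "wz": 0},
    {"dx": 0, "dy": 0, "dz": 0, "wx": 0, "wy": 0, "wz": 0}
  ],
  "gripper": 1
}}

```text
t: 20.9
position: [0.6365, 0.0124, 0.0683]
eef_rot: [-0.134, 0.66, 0.73, 0.12]
ft_force: [-1.1, 0.1, -0.8]
gripper_width: -0.002
grasp_force: 0.0
```

Call:
{"name": "drive_tool", "arguments": {
  "steps": [
    {"dx": -0.1, "dy": 1, "dz": -0.1, "wx": 0, "wy": 0, "wz": 0},
    {"dx": -0.1, "dy": 1, "dz": -0.1, "wx": 0, "wy": 0, "wz": 0},
    {"dx": -0.1, "dy": 0.8, "dz": 0, "wx": 0, "wy": 0, "wz": 0},
    {"dx": -0.1, "dy": 0.3, "dz": 0, "wx": 0, "wy": 0, "wz": 0},
    {"dx": 0, "dy": 0.3, "dz": 0, "wx": 0, "wy": 0, "wz": 0},
    {"dx": 0, "dy": 0, "dz": 0, "wx": 0, "wy": 0, "wz": 0}
  ]
}}

```text
t: 21.5
position: [0.6327, 0.0454, 0.0665]
eef_rot: [-0.133, 0.66, 0.729, 0.121]
ft_force: [-0.6, 0.1, -0.1]
gripper_width: 0.001
grasp_force: 0.0
```

Call:
{"name": "drive_tool", "arguments": {
  "steps": [
    {"dx": 0, "dy": 0.2, "dz": 0, "wx": 0, "wy": 0, "wz": 0},
    {"dx": 0, "dy": 0, "dz": 0, "wx": 0, "wy": 0, "wz": 0}
  ]
}}

```text
t: 21.7
position: [0.6327, 0.0469, 0.0663]
eef_rot: [-0.133, 0.661, 0.729, 0.121]
ft_force: [-0.7, -0.0, -0.2]
gripper_width: -0.002
grasp_force: 0.0
```

Call:
{"name": "drive_tool", "arguments": {
  "steps": [
    {"dx": 0, "dy": 0.2, "dz": 0, "wx": 0, "wy": 0, "wz": 0},
    {"dx": 0, "dy": 0, "dz": 0, "wx": 0, "wy": 0, "wz": 0}
  ]
}}

```text
t: 21.9
position: [0.6329, 0.0486, 0.0663]
eef_rot: [-0.133, 0.661, 0.729, 0.121]
ft_force: [0.3, -1.5, -0.4]
gripper_width: 0.001
grasp_force: 0.7
```

```bash
python3 g.py
```

```text
tcp 0.7969448565159388 -112.45515679491227 [ 0.30457342 -1.4568293  -0.38115775] [-0.40045165 -0.04841002  0.02226176]
cu 1835 [-27.2  25.9] [-44.4   6.6  45.2]
dial 316 [-24.8  24.4] [-99.6 -60.5 -47.8]
face 141 [-22.1  23.4] [-126.6  -49.   -30.2]
```

Call:
{"name": "drive_tool", "arguments": {
  "steps": [
    {"dx": 0, "dy": 0.15, "dz": 0, "wx": 0, "wy": 0, "wz": 0},
    {"dx": 0, "dy": 0.15, "dz": 0, "wx": 0, "wy": 0, "wz": 0},
    {"dx": 0, "dy": 0, "dz": 0, "wx": 0, "wy": 0, "wz": 0}
  ]
}}

```text
t: 22.25
position: [0.6327, 0.052, 0.0663]
eef_rot: [-0.133, 0.661, 0.729, 0.121]
ft_force: [0.9, -2.6, -0.4]
gripper_width: 0.0
grasp_force: 1.0
```

Call:
{"name": "drive_tool", "arguments": {
  "steps": [
    {"dx": 0, "dy": 0.15, "dz": 0, "wx": 0, "wy": 0, "wz": 0},
    {"dx": 0, "dy": 0, "dz": 0, "wx": 0, "wy": 0, "wz": 0}
  ]
}}

```text
t: 22.45
position: [0.6328, 0.0522, 0.0663]
eef_rot: [-0.133, 0.661, 0.729, 0.12]
ft_force: [-0.3, -6.5, 1.1]
gripper_width: -0.0
grasp_force: 3.3
```

Call:
{"name": "drive_tool", "arguments": {
  "steps": [
    {"dx": 0, "dy": 0.1, "dz": 0, "wx": 0, "wy": 0, "wz": 0},
    {"dx": 0, "dy": 0, "dz": 0, "wx": 0, "wy": 0, "wz": 0}
  ]
}}

```text
t: 22.65
position: [0.6328, 0.0522, 0.0663]
eef_rot: [-0.132, 0.661, 0.729, 0.119]
ft_force: [-1.9, -9.1, 0.7]
gripper_width: -0.001
grasp_force: 4.7
```

```bash
python3 g.py
```

```text
tcp 1.061734864090618 -108.77594810524992 [-1.9499474  -9.14033407  0.71420388] [-1.59269484  0.15855853  0.22491789]
cu 1893 [-27.3  25.9] [-46.6   5.1  45.2]
dial 358 [-24.3  24.5] [-99.9 -57.4 -44.6]
face 125 [-23.4  22.5] [-129.3  -45.6  -30.5]
```

Call:
{"name": "drive_tool", "arguments": {
  "steps": [
    {"dx": 0, "dy": -0.3, "dz": 0, "wx": 0, "wy": 0, "wz": 0},
    {"dx": 0, "dy": -0.5, "dz": 0, "wx": 0, "wy": 0, "wz": 0},
    {"dx": 0.1, "dy": -1.2, "dz": 0, "wx": 0, "wy": 0, "wz": 0},
    {"dx": 0.2, "dy": -1.5, "dz": 0, "wx": 0, "wy": 0, "wz": 0},
    {"dx": 0, "dy": 0, "dz": 3, "wx": -0.12, "wy": -0.012, "wz": 0},
    {"dx": 0, "dy": -1, "dz": 4, "wx": -0.12, "wy": -0.012, "wz": 0},
    {"dx": 0, "dy": -3, "dz": 4, "wx": -0.12, "wy": -0.012, "wz": 0},
    {"dx": -2.5, "dy": -4, "dz": 3, "wx": 0, "wy": 0, "wz": 0.1},
    {"dx": -2.5, "dy": -4, "dz": 0, "wx": 0, "wy": 0, "wz": 0.1},
    {"dx": -2.5, "dy": -4, "dz": 0, "wx": 0, "wy": 0, "wz": 0.1},
    {"dx": -2.5, "dy": -4, "dz": 0, "wx": 0, "wy": 0, "wz": 0.1},
    {"dx": -2.5, "dy": -2, "dz": 0, "wx": 0, "wy": 0, "wz": 0.1}
  ]
}}

```text
t: 23.9
position: [0.5121, -0.2002, 0.2034]
eef_rot: [0.0, 0.467, 0.884, -0.001]
ft_force: [0.3, -0.2, -0.2]
gripper_width: 0.001
grasp_force: 0.0
```

Call:
{"name": "drive_tool", "arguments": {
  "steps": [
    {"dx": -2, "dy": -2, "dz": 0, "wx": 0, "wy": 0, "wz": 0.1},
    {"dx": -2, "dy": -2, "dz": 0, "wx": 0, "wy": 0, "wz": 0.1},
    {"dx": -2, "dy": -2, "dz": 0, "wx": 0, "wy": 0, "wz": 0},
    {"dx": 0, "dy": 0, "dz": 0, "wx": 0, "wy": 0, "wz": 0},
    {"dx": 0, "dy": 0, "dz": 0, "wx": 0, "wy": 0, "wz": 0}
  ],
  "gripper": -1
}}

```text
t: 24.4
position: [0.453, -0.2573, 0.2033]
eef_rot: [0.0, 0.378, 0.926, 0.0]
ft_force: [0.3, 0.4, 0.4]
gripper_width: 0.843
grasp_force: 0.0
```

```bash
cat > t.py <<'E'
from h import *
c=np.array([621.2,160.4]);ux=np.array([.9953,.0971]);uy=np.array([-.0971,.9953])
s=ctrl.get_state(); q=s['eef_rot'];print((s['position']*1000).round(1),np.degrees(2*np.arctan2(q[2],q[1]))-90,q)
im,d,p=snap('top');P=cloud(p,d)
for n,a in dict(cu=(180,262,185,245,.126,.1345),dial=(245,325,180,235,.1365,.15),btn=(460,520,300,355,.074,.09)).items():
    r=rect(P,*a); print(n,*r,((r[0]-c)@ux).round(1),((r[0]-c)@uy).round(1))
E
python3 t.py; python3 g.py
```

```text
[ 453.  -257.3  203.3] 45.565503920783385 [1.35167918e-04 3.78119481e-01 9.25756780e-01 1.52365260e-04]
cu [621.2 160.9] [54.9 90.1] 5.6 131.8 2111 0.0 0.5
dial [629.4  87.8] [54.5 55.9] 6.1 140.5 1383 1.1 -73.1
btn [ 451.5 -252.1] [55.  47.4] 45.3 80.3 1097 -209.0 -394.1
tcp -207.47979989914626 -398.80136029976876 [ 0.72876403 -0.09038101 -0.05952504] [-0.02621092 -0.02637279 -0.04460313]
cu 1910 [-27.2  25.7] [-46.7   5.7  45.2]
dial 333 [-24.4  24.6] [-99.6 -59.1 -44.2]
face 112 [-23.6  22.8] [-47.3 -43.2 -30.2]
```

The dial module is now flush at −73.1 mm (target −73). Next I'll grasp the button module by its top edge, above the front knobs.

Call:
{"name": "drive_tool", "arguments": {
  "steps": [
    {"dx": -0.1, "dy": 0.5, "dz": -3, "wx": 0, "wy": 0, "wz": 0},
    {"dx": 0, "dy": 0, "dz": -4, "wx": 0, "wy": 0, "wz": 0},
    {"dx": 0, "dy": 0, "dz": -4, "wx": 0, "wy": 0, "wz": 0},
    {"dx": 0, "dy": 0, "dz": -2, "wx": 0, "wy": 0, "wz": 0},
    {"dx": 0, "dy": 0, "dz": -1.2, "wx": 0, "wy": 0, "wz": 0},
    {"dx": 0, "dy": 0, "dz": 0, "wx": 0, "wy": 0, "wz": 0},
    {"dx": 0, "dy": 0, "dz": 0, "wx": 0, "wy": 0, "wz": 0}
  ]
}}

```text
t: 25.2
position: [0.4533, -0.2515, 0.0619]
eef_rot: [0.001, 0.377, 0.926, -0.0]
ft_force: [-0.2, -0.1, -0.9]
gripper_width: 0.997
grasp_force: 0.0
```

Call:
{"name": "drive_tool", "arguments": {
  "steps": [
    {"dx": 0, "dy": 0, "dz": 0, "wx": 0, "wy": 0, "wz": 0},
    {"dx": 0, "dy": 0, "dz": 0, "wx": 0, "wy": 0, "wz": 0},
    {"dx": 0, "dy": 0, "dz": 0, "wx": 0, "wy": 0, "wz": 0},
    {"dx": 0, "dy": 0, "dz": 0, "wx": 0, "wy": 0, "wz": 0},
    {"dx": 0, "dy": 0, "dz": 0, "wx": 0, "wy": 0, "wz": 0},
    {"dx": 0, "dy": 0, "dz": 0, "wx": 0, "wy": 0, "wz": 0}
  ],
  "gripper": 1,
  "newtons": 50
}}

```text
t: 25.8
position: [0.4529, -0.2521, 0.0627]
eef_rot: [0.001, 0.377, 0.926, -0.001]
ft_force: [-0.6, -0.4, 6.3]
gripper_width: 0.616
grasp_force: 52.0
```

Call:
{"name": "drive_tool", "arguments": {
  "steps": [
    {"dx": 0, "dy": 0, "dz": 3, "wx": 0, "wy": 0, "wz": 0},
    {"dx": 0, "dy": 0, "dz": 4.8, "wx": 0, "wy": 0, "wz": 0},
    {"dx": 0, "dy": 0, "dz": 4.8, "wx": 0, "wy": 0, "wz": 0},
    {"dx": 0, "dy": 0, "dz": 4.8, "wx": 0, "wy": 0, "wz": 0},
    {"dx": 2.2, "dy": 3.5, "dz": 0, "wx": 0, "wy": 0, "wz": -0.087},
    {"dx": 2.2, "dy": 3.5, "dz": 0, "wx": 0, "wy": 0, "wz": -0.087},
    {"dx": 2.2, "dy": 3.5, "dz": 0, "wx": 0, "wy": 0, "wz": -0.087},
    {"dx": 2.2, "dy": 3.5, "dz": 0, "wx": 0, "wy": 0, "wz": -0.087},
    {"dx": 2.2, "dy": 3.5, "dz": 0, "wx": 0, "wy": 0, "wz": -0.087},
    {"dx": 2.2, "dy": 3.5, "dz": 0, "wx": 0, "wy": 0, "wz": -0.087},
    {"dx": 2.2, "dy": 3.5, "dz": 0, "wx": 0, "wy": 0, "wz": -0.087},
    {"dx": 2.2, "dy": 3.5, "dz": 0, "wx": 0, "wy": 0, "wz": -0.087}
  ]
}}

```text
t: 27.0
position: [0.6285, 0.0303, 0.235]
eef_rot: [-0.0, 0.671, 0.741, -0.0]
ft_force: [0.7, -0.7, -3.7]
gripper_width: 0.615
grasp_force: 55.9
```

Call:
{"name": "drive_tool", "arguments": {
  "steps": [
    {"dx": 0.5, "dy": 0.4, "dz": 0, "wx": 0, "wy": 0, "wz": 0},
    {"dx": 0, "dy": 0, "dz": 0, "wx": 0, "wy": 0, "wz": 0},
    {"dx": 0, "dy": 0, "dz": 0, "wx": 0, "wy": 0, "wz": 0},
    {"dx": 0, "dy": 0, "dz": 0, "wx": 0, "wy": 0, "wz": 0}
  ]
}}

```text
t: 27.4
position: [0.6326, 0.0314, 0.2351]
eef_rot: [-0.0, 0.671, 0.742, -0.0]
ft_force: [-0.8, -0.5, -4.0]
gripper_width: 0.62
grasp_force: 55.9
```

Run:
```python
from h import *
s=ctrl.get_state(); q=s['eef_rot'];print((s['position']*1000).round(1),np.degrees(2*np.arctan2(q[2],q[1]))-90,q.round(3),s['gripper_width'])
# held box: wrist cloud in tool frame
from scipy.spatial.transform import Rotation as R
w,d,p=snap('wrist');P=cloud(p,d); T=R.from_quat(q,scalar_first=True).as_matrix(); L=(P-s['position'])@T*1000
m=(abs(L[...,1])<24)&(abs(L[...,0])<45)&(L[...,2]>-40)&(L[...,2]<90)
top=m&(abs(L[...,2]+18)<5); B=L[top]; print('top',len(B),np.percentile(B,[1,50,99],axis=0).round(1).tolist())
A=np.c_[B[:,:2],np.ones(len(B))]; print('tilt',np.linalg.lstsq(A,B[:,2],rcond=None)[0].round(3))
```

```text
[632.6  31.4 235.1] 5.780816024363887 [-0.     0.671  0.742 -0.   ] 0.6198767631547683
top 14940 [[-19.2, -23.5, -20.5], [5.7, -0.2, -17.3], [25.3, 23.5, -14.3]]
tilt [ 1.2000e-02  1.3000e-02 -1.7599e+01]
```

Call:
{"name": "drive_tool", "arguments": {
  "steps": [
    {"dx": 0.2, "dy": 0, "dz": -3, "wx": 0, "wy": 0, "wz": 0},
    {"dx": 0, "dy": 0, "dz": -3, "wx": 0, "wy": 0, "wz": 0},
    {"dx": 0, "dy": 0, "dz": -2.5, "wx": 0, "wy": 0, "wz": 0},
    {"dx": 0, "dy": 0, "dz": -1.5, "wx": 0, "wy": 0, "wz": 0},
    {"dx": 0, "dy": 0, "dz": -0.8, "wx": 0, "wy": 0, "wz": 0},
    {"dx": 0, "dy": 0, "dz": -0.3, "wx": 0, "wy": 0, "wz": 0},
    {"dx": 0, "dy": 0, "dz": 0, "wx": 0, "wy": 0, "wz": 0},
    {"dx": 0, "dy": 0, "dz": 0, "wx": 0, "wy": 0, "wz": 0}
  ]
}}

```text
t: 28.25
position: [0.6361, 0.0324, 0.1254]
eef_rot: [0.001, 0.67, 0.742, 0.001]
ft_force: [0.5, 0.2, -3.0]
gripper_width: 0.617
grasp_force: 55.8
```

Call:
{"name": "drive_tool", "arguments": {
  "steps": [
    {"dx": 0, "dy": 0, "dz": -0.1, "wx": 0, "wy": 0, "wz": 0},
    {"dx": 0, "dy": 0, "dz": 0, "wx": 0, "wy": 0, "wz": 0}
  ]
}}

```text
t: 28.45
position: [0.6356, 0.0327, 0.1238]
eef_rot: [0.0, 0.67, 0.742, 0.0]
ft_force: [-0.3, -0.4, -3.0]
gripper_width: 0.612
grasp_force: 55.8
```

Call:
{"name": "drive_tool", "arguments": {
  "steps": [
    {"dx": -0.1, "dy": 0, "dz": -0.1, "wx": 0, "wy": 0, "wz": -0.003},
    {"dx": 0, "dy": 0, "dz": 0, "wx": 0, "wy": 0, "wz": 0},
    {"dx": 0, "dy": 0, "dz": 0, "wx": 0, "wy": 0, "wz": 0}
  ]
}}

```text
t: 28.75
position: [0.6347, 0.0328, 0.1227]
eef_rot: [0.0, 0.671, 0.741, 0.0]
ft_force: [0.8, -0.2, -0.8]
gripper_width: 0.616
grasp_force: 56.2
```

Call:
{"name": "drive_tool", "arguments": {
  "steps": [
    {"dx": 0, "dy": 0, "dz": -0.1, "wx": 0, "wy": 0, "wz": 0},
    {"dx": 0, "dy": 0, "dz": 0, "wx": 0, "wy": 0, "wz": 0}
  ]
}}

```text
t: 28.95
position: [0.6347, 0.0328, 0.1226]
eef_rot: [0.001, 0.671, 0.741, 0.0]
ft_force: [-2.1, 0.3, 5.1]
gripper_width: 0.619
grasp_force: 56.9
```

Seated. Release and rise straight up, then measure from the top with the arm clear on the jar side.

Call:
{"name": "drive_tool", "arguments": {
  "steps": [
    {"dx": 0, "dy": 0, "dz": 0, "wx": 0, "wy": 0, "wz": 0},
    {"dx": 0, "dy": 0, "dz": 0, "wx": 0, "wy": 0, "wz": 0},
    {"dx": 0, "dy": 0, "dz": 0, "wx": 0, "wy": 0, "wz": 0},
    {"dx": 0, "dy": 0, "dz": 0, "wx": 0, "wy": 0, "wz": 0},
    {"dx": 0, "dy": 0, "dz": 2, "wx": 0, "wy": 0, "wz": 0},
    {"dx": 0, "dy": 0, "dz": 3, "wx": 0, "wy": 0, "wz": 0},
    {"dx": 0, "dy": 0, "dz": 3, "wx": 0, "wy": 0, "wz": 0},
    {"dx": 0.5, "dy": -4, "dz": 0, "wx": 0, "wy": 0, "wz": 0},
    {"dx": 0.5, "dy": -3.2, "dz": 0, "wx": 0, "wy": 0, "wz": 0},
    {"dx": 0, "dy": 0, "dz": 0, "wx": 0, "wy": 0, "wz": 0},
    {"dx": 0, "dy": 0, "dz": 0, "wx": 0, "wy": 0, "wz": 0}
  ],
  "gripper": -1
}}

```text
t: 30.05
position: [0.6442, -0.0398, 0.2008]
eef_rot: [-0.0, 0.672, 0.741, 0.0]
ft_force: [0.0, -0.6, -0.3]
gripper_width: 1.006
grasp_force: 0.0
```

```bash
cat > w.py <<'E'
from h import *
c=np.array([621.2,160.6]);ux=np.array([.9953,.0971]);uy=np.array([-.0971,.9953])
s=ctrl.get_state();T=s['position'][:2]*1000-c; print('tcp',(s['position']*1000).round(1),T@ux,T@uy)
for nm in ('wrist','top'):
    w,d,p=snap(nm);P=cloud(p,d);L=P[...,:2]*1000-c;X=L@ux;Y=L@uy;z=P[...,2]
    m=((z>.1365)&(z<.1415)&(abs(X)<45)&(Y<-30)&(Y>-170)).astype(np.uint8)
    n,l,st,_=cv2.connectedComponentsWithStats(m,connectivity=4)
    for k in range(1,n):
        if st[k,4]>250:
            r=cv2.minAreaRect(np.c_[X[l==k],Y[l==k]].astype(np.float32)); print(nm,st[k],np.round(r[0],1),np.round(r[1],1),round(r[2],1),'Y',np.percentile(Y[l==k],[1,99]).round(1),'X',np.percentile(X[l==k],[1,99]).round(1))
E
python3 w.py
```

```text
tcp [644.2 -39.8 200.8] 3.4044549073792076 -201.73119583074342
wrist [ 258    0  109   69 5081] [  0.7 -83.6] [54.2 32.1] 0.3 Y [-99.4 -68.3] X [-25.7  27.2]
wrist [ 260   74  106   91 7383] [   0.8 -125.7] [54.5 45.9] 0.0 Y [-148.5 -103.3] X [-25.6  27.2]
top [290 184  31  39 582] [   1.4 -128.4] [44.6 54.4] 89.7 Y [-150.3 -109.1] X [-25.4  27.6]
```

Fronts of both modules are level (X −25.7 and −25.6). About 4 mm of gap remains, so I'll close it with the same low, tilted push.

Call:
{"name": "drive_tool", "arguments": {
  "steps": [
    {"dx": -0.2, "dy": 1.2, "dz": 0, "wx": 0.1, "wy": 0.01, "wz": 0},
    {"dx": -0.2, "dy": 1.2, "dz": 0, "wx": 0.1, "wy": 0.01, "wz": 0},
    {"dx": -0.2, "dy": 1.2, "dz": 0, "wx": 0.08, "wy": 0.008, "wz": 0},
    {"dx": 0, "dy": 0, "dz": 0, "wx": 0, "wy": 0, "wz": 0},
    {"dx": 0, "dy": 0, "dz": 0, "wx": 0, "wy": 0, "wz": 0}
  ],
  "gripper": 1
}}

```text
t: 30.65
position: [0.6382, -0.0029, 0.2008]
eef_rot: [-0.104, 0.665, 0.734, 0.093]
ft_force: [-0.3, -0.1, 0.7]
gripper_width: 0.146
grasp_force: 0.0
```

Call:
{"name": "drive_tool", "arguments": {
  "steps": [
    {"dx": 0, "dy": 0, "dz": -2.5, "wx": 0, "wy": 0, "wz": 0},
    {"dx": 0, "dy": 0, "dz": -3, "wx": 0, "wy": 0, "wz": 0},
    {"dx": 0, "dy": 0, "dz": -3, "wx": 0, "wy": 0, "wz": 0},
    {"dx": 0, "dy": 0, "dz": -2.2, "wx": 0, "wy": 0, "wz": 0},
    {"dx": 0, "dy": 0, "dz": 0, "wx": 0, "wy": 0, "wz": 0},
    {"dx": 0, "dy": 0, "dz": 0, "wx": 0, "wy": 0, "wz": 0}
  ]
}}

```text
t: 31.25
position: [0.6385, -0.0025, 0.0947]
eef_rot: [-0.104, 0.664, 0.734, 0.094]
ft_force: [-0.6, -0.3, 0.5]
gripper_width: -0.001
grasp_force: 0.0
```

Call:
{"name": "drive_tool", "arguments": {
  "steps": [
    {"dx": 0, "dy": 0, "dz": -1.5, "wx": 0, "wy": 0, "wz": 0},
    {"dx": 0, "dy": 0, "dz": -1.2, "wx": 0, "wy": 0, "wz": 0},
    {"dx": 0, "dy": 0, "dz": 0, "wx": 0, "wy": 0, "wz": 0},
    {"dx": 0, "dy": 0.2, "dz": 0, "wx": 0, "wy": 0, "wz": 0},
    {"dx": 0, "dy": 0.2, "dz": 0, "wx": 0, "wy": 0, "wz": 0},
    {"dx": 0, "dy": 0, "dz": 0, "wx": 0, "wy": 0, "wz": 0}
  ]
}}

```text
t: 31.85
position: [0.6386, 0.001, 0.0677]
eef_rot: [-0.104, 0.665, 0.734, 0.094]
ft_force: [0.4, 0.3, -1.0]
gripper_width: -0.003
grasp_force: 0.0
```

Call:
{"name": "drive_tool", "arguments": {
  "steps": [
    {"dx": 0, "dy": 0.2, "dz": 0, "wx": 0, "wy": 0, "wz": 0},
    {"dx": 0, "dy": 0.15, "dz": 0, "wx": 0, "wy": 0, "wz": 0},
    {"dx": 0, "dy": 0, "dz": 0, "wx": 0, "wy": 0, "wz": 0}
  ]
}}

```text
t: 32.15
position: [0.6388, 0.0038, 0.0675]
eef_rot: [-0.103, 0.665, 0.734, 0.094]
ft_force: [1.1, -2.4, 2.2]
gripper_width: -0.0
grasp_force: 1.2
```

Call:
{"name": "drive_tool", "arguments": {
  "steps": [
    {"dx": 0, "dy": 0.15, "dz": 0, "wx": 0, "wy": 0, "wz": 0},
    {"dx": 0, "dy": 0, "dz": 0, "wx": 0, "wy": 0, "wz": 0}
  ]
}}

```text
t: 32.35
position: [0.6387, 0.0054, 0.0675]
eef_rot: [-0.103, 0.665, 0.734, 0.094]
ft_force: [0.9, -2.8, 1.8]
gripper_width: 0.002
grasp_force: 1.7
```

Call:
{"name": "drive_tool", "arguments": {
  "steps": [
    {"dx": 0, "dy": 0.15, "dz": 0, "wx": 0, "wy": 0, "wz": 0},
    {"dx": 0, "dy": 0, "dz": 0, "wx": 0, "wy": 0, "wz": 0}
  ]
}}

```text
t: 32.55
position: [0.6387, 0.0059, 0.0675]
eef_rot: [-0.103, 0.665, 0.734, 0.094]
ft_force: [-0.7, -6.3, 4.1]
gripper_width: 0.0
grasp_force: 3.4
```

Call:
{"name": "drive_tool", "arguments": {
  "steps": [
    {"dx": 0, "dy": 0.1, "dz": 0, "wx": 0, "wy": 0, "wz": 0},
    {"dx": 0, "dy": 0, "dz": 0, "wx": 0, "wy": 0, "wz": 0}
  ]
}}

```text
t: 32.75
position: [0.6387, 0.0061, 0.0675]
eef_rot: [-0.102, 0.665, 0.734, 0.093]
ft_force: [-0.5, -9.6, 3.9]
gripper_width: -0.004
grasp_force: 4.7
```

Call:
{"name": "drive_tool", "arguments": {
  "steps": [
    {"dx": 0, "dy": 0.1, "dz": 0, "wx": 0, "wy": 0, "wz": 0},
    {"dx": 0, "dy": 0, "dz": 0, "wx": 0, "wy": 0, "wz": 0}
  ]
}}

```text
t: 32.95
position: [0.6387, 0.0061, 0.0675]
eef_rot: [-0.102, 0.665, 0.734, 0.093]
ft_force: [-2.8, -12.3, 4.0]
gripper_width: -0.0
grasp_force: 6.0
```

Hard stop reached. I'll back off, rise and check.

Call:
{"name": "drive_tool", "arguments": {
  "steps": [
    {"dx": 0, "dy": -0.2, "dz": 0, "wx": 0, "wy": 0, "wz": 0},
    {"dx": 0, "dy": -0.3, "dz": 0, "wx": 0, "wy": 0, "wz": 0},
    {"dx": 0.1, "dy": -0.6, "dz": 0, "wx": 0, "wy": 0, "wz": 0},
    {"dx": 0, "dy": 0, "dz": 2.5, "wx": 0, "wy": 0, "wz": 0},
    {"dx": 0, "dy": 0, "dz": 4, "wx": 0, "wy": 0, "wz": 0},
    {"dx": 0, "dy": -1, "dz": 4, "wx": 0, "wy": 0, "wz": 0},
    {"dx": 0, "dy": -2.5, "dz": 3, "wx": -0.1, "wy": -0.01, "wz": 0},
    {"dx": 0, "dy": -3, "dz": 3, "wx": -0.1, "wy": -0.01, "wz": 0},
    {"dx": 0, "dy": -3, "dz": 0, "wx": -0.08, "wy": -0.008, "wz": 0},
    {"dx": -2, "dy": -4, "dz": 0, "wx": 0, "wy": 0, "wz": 0},
    {"dx": -2, "dy": -4, "dz": 0, "wx": 0, "wy": 0, "wz": 0},
    {"dx": 0, "dy": 0, "dz": 0, "wx": 0, "wy": 0, "wz": 0}
  ]
}}

```text
t: 34.15
position: [0.597, -0.1808, 0.2317]
eef_rot: [-0.0, 0.673, 0.74, -0.001]
ft_force: [-0.6, 0.0, -1.0]
gripper_width: -0.003
grasp_force: 0.0
```

```bash
sed -i "s/('wrist','top')/('top',)/" w.py
cat >> w.py <<'E'
for n,a in dict(cu=(180,262,185,245,.126,.1345),jar=(375,425,170,225,.12,.15),pot=(150,225,285,360,.055,.075),dish=(150,225,285,360,.012,.03),bottle=(315,360,300,345,.1,.15),tin=(240,275,320,355,.02,.04),tape=(385,420,312,348,.012,.03),red1=(258,285,270,298,.05,.1),red2=(310,335,258,285,.05,.1),green=(300,330,130,162,.05,.1)).items():
    try: r=rect(P,*a); print(n,*r)
    except Exception as e: print(n,e)
t=w; s=snap('side')[0]
o=np.zeros((600,800,3),np.uint8);o[:300,:]=cv2.resize(t[170:245,180:380],(800,300),interpolation=cv2.INTER_CUBIC);o[300:,:400]=cv2.resize(s[200:350,230:330],(400,600),interpolation=cv2.INTER_CUBIC)[:300];o[300:,400:]=cv2.resize(t,(400,300));cv2.imwrite('pics/f.png',o)
E
python3 w.py
```

```text
tcp [ 597.  -180.8  231.7] -57.20396311348047 -337.44233681084404
top [ 246  184   73   44 1661] [  1.3 -96.1] [ 54.7 102.4] 0.0 Y [-146.2  -46.2] X [-25.4  27.8]
cu [621.1 160.7] [55. 90.] 5.7 131.8 2096
jar [ 647.4 -107.7] [58.7 58.7] 46.3 132.0 1292
pot [457.1 229.2] [26.5 25.4] 78.2 62.9 245
dish [457.1 229.5] [97.5 99.1] 0.7 18.5 525
bottle [461.8 -15.8] [27.1 28.5] 50.0 129.5 281
tin [432.1 112.8] [38.9 39.5] 0.7 22.1 431
tape [ 451.5 -111.5] [13.7 38. ] 62.9 17.7 132
red1 [523.8  92.3] [24.7 24.4] 75.3 60.4 208
red2 [541.2   9.8] [23.9 23.9] 0.1 60.7 205
green [749.   16.9] [24.6 24.6] 85.0 60.2 212
```

View pics/f.png

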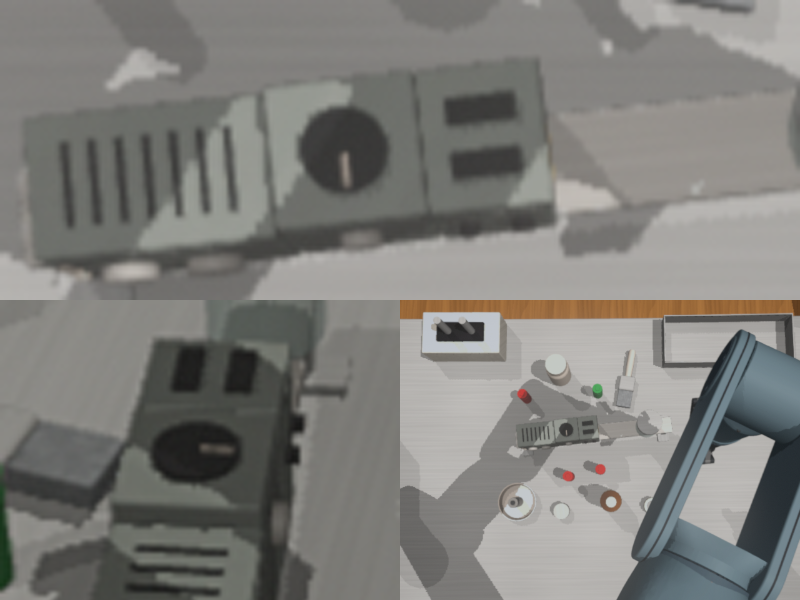

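The final view shows one closed row (102.4 mm for both modules, fronts within about 1.3 mm of the control unit's) and the pot standing in the dish. The bystanders I measured haven't moved; the arm partly hides the tape.

```bash
python3 -c "
from bench import ctrl; print(ctrl.job_done())"
```

```text
the job is handed in; nothing more can be done
None
```

I handed the job in at about 34 s: the pot stands in the dish, and the control unit, dial module and button module form one closed upright row facing the same way, with the two modules' fronts about 1 mm behind the control unit's.

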